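# Change the batch on the paint shaker

### The job

The paint shaker has finished a batch but its knob still points to RUN: first turn the knob back until it clicks into OFF, then stand the mixed bottles (black caps) in the wooden tray, stand every waiting bottle (white cap) upright between the shaker's bars and screw its loose cap tight. With all of that done, turn the knob until it clicks into RUN again, and leave the other things on the table where they are.

Things in the scene. Friction and masses are not known exactly. Their poses are not given: they have to be found in the camera images.
- shaker: White bench bottle shaker, fixed, 245 (x) x 280 (y) x 122 mm high. Origin: on the table under its middle; x points away from its console, the strip from x = -130 to -55 mm, 68 mm high. Behind that an aluminium platform (upper face z = 90 mm, x = -24 to +109 mm, 30 mm high end rails) carries four 20 mm thick foam-sleeved bars along x at y = -120, -40, 40, 120 mm, tops at z = 122 mm.
- lane_1 (a point): Middle of a lane between two bars of the shaker, on the platform's upper face, 90 mm above the table; x along the lane, z up. Lane y = -80 mm from the shaker's middle, 60 mm wide, 133 mm long, for one bottle; a bottle in it cannot turn more than about 10 degrees, so its cap can be twisted there.
- lane_2 (a point): Middle of a lane between two bars of the shaker, on the platform's upper face, 90 mm above the table; x along the lane, z up. Lane y = 0 mm from the shaker's middle, 60 mm wide, 133 mm long, for one bottle; a bottle in it cannot turn more than about 10 degrees, so its cap can be twisted there.
- lane_3 (a point): Middle of a lane between two bars of the shaker, on the platform's upper face, 90 mm above the table; x along the lane, z up. Lane y = 80 mm from the shaker's middle, 60 mm wide, 133 mm long, for one bottle; a bottle in it cannot turn more than about 10 degrees, so its cap can be twisted there.
- knob (a joint): Black pointer knob of the shaker, angle in rad, clockwise seen from above is positive. 0: OFF (pointer to the white mark, towards the shaker's -x); 1.22: RUN (pointer to the green mark, 70 degrees clockwise). A spring detent holds it in either position: it resists with up to about 0.2 Nm until it is past the middle (0.61), then snaps on by itself. Hard stops at 0 and 1.22. Starts at RUN.
- knob_grip (a point): Point on the knob's vertical axis at the height to grip, 104 mm above the table. The knob has a grip bar 46 mm long, 15 mm thick, from 82 to 114 mm above the table; the point's x runs along the bar, away from the pointer end; it turns with the knob.
- ready_tray: Fixed shallow wooden tray for mixed paint, 250 (x) x 160 (y) mm, walls 6 mm thick and 28 mm high. Origin: centre of its underside, on the table; the floor inside is 6 mm higher. Its long side is its x.
- new_1: Red paint bottle with a white cap, waiting on the table to be mixed, 0.2 to 0.35 kg. Origin: centre of its underside, z up. Square body 52 x 52 mm, 72 mm high, edges rounded; round screw cap 40 mm across, from 77 to 101 mm above the origin. The cap is loose but stays on the bottle.
- new_1_cap (a joint): White screw cap of the red bottle: rad that it is unscrewed, anticlockwise seen from above; 0 is tight, against its stop (the black line on the cap then lies over the black mark on the shoulder, on the bottle's -x side). Starts at 0.9 to 2.4; needs about 0.06 Nm. It turns about the bottle's axis and does not rise.
- new_2: Yellow paint bottle with a white cap, waiting on the table to be mixed, 0.2 to 0.35 kg. Origin: centre of its underside, z up. Square body 52 x 52 mm, 72 mm high, edges rounded; round screw cap 40 mm across, from 77 to 101 mm above the origin. The cap is loose but stays on the bottle.
- new_2_cap (a joint): White screw cap of the yellow bottle: rad that it is unscrewed, anticlockwise seen from above; 0 is tight, against its stop (the black line on the cap then lies over the black mark on the shoulder, on the bottle's -x side). Starts at 0.9 to 2.4; needs about 0.06 Nm. It turns about the bottle's axis and does not rise.
- new_3: Orange paint bottle with a white cap, waiting on the table to be mixed, 0.2 to 0.35 kg. Origin: centre of its underside, z up. Square body 52 x 52 mm, 72 mm high, edges rounded; round screw cap 40 mm across, from 77 to 101 mm above the origin. The cap is loose but stays on the bottle.
- new_3_cap (a joint): White screw cap of the orange bottle: rad that it is unscrewed, anticlockwise seen from above; 0 is tight, against its stop (the black line on the cap then lies over the black mark on the shoulder, on the bottle's -x side). Starts at 0.9 to 2.4; needs about 0.06 Nm. It turns about the bottle's axis and does not rise.
- mixed_1: Blue paint bottle with a black cap, mixed, standing on the shaker at the start, 0.2 to 0.35 kg. Origin: centre of its underside, z up. Square body 52 x 52 mm, 72 mm high, edges rounded; round screw cap 40 mm across, from 77 to 101 mm above the origin. The cap is tight and does not turn.
- mixed_2: Green paint bottle with a black cap, mixed, standing on the shaker at the start, 0.2 to 0.35 kg. Origin: centre of its underside, z up. Square body 52 x 52 mm, 72 mm high, edges rounded; round screw cap 40 mm across, from 77 to 101 mm above the origin. The cap is tight and does not turn.
- mixed_3: Violet paint bottle with a black cap, mixed, standing on the shaker at the start, 0.2 to 0.35 kg. Origin: centre of its underside, z up. Square body 52 x 52 mm, 72 mm high, edges rounded; round screw cap 40 mm across, from 77 to 101 mm above the origin. The cap is tight and does not turn.
- brush: Paint brush lying on the table, a bystander; origin under its middle.
- tape_roll: Roll of masking tape lying flat, 104 mm across, 24 mm high, a bystander; origin at the centre of its underside.
- bead_jar: Amber jar of beads, 72 mm across, 95 mm high, a bystander; origin at the centre of its underside.
- small_frame: Gilt picture frame lying flat, 160 x 130 x 16 mm, a bystander; origin at the centre of its underside.
There are look-alikes about, which are no part of the job. What is shaped like the new_3 but pink or turquoise is not meant.

How it is judged:
By the outcome, as a careful person would: the job done as asked, in the order asked, and still so for the second after the job is handed in, with the robot touching nothing.
Of new_1, new_2, new_3 only 2 to 3 are there at a start; the rules pass over those that are not, and their reading is None.
Of mixed_1, mixed_2, mixed_3 only 1 to 2 are there at a start; the rules pass over those that are not, and their reading is None.
At some moment in a run one of new_1, new_2, new_3 may be knocked a few centimetres aside while the robot is not near it.
It also fails if it takes over 210 s, if anything falls off the work surface, if the arm or the gripper's body presses on something with over 40 N, if the wrist force passes 120 N, or if a joint passes its speed limit or range.

### The arm

A 7-joint arm with a two-finger parallel gripper is mounted at the origin on the work surface. World frame = base frame: x ahead of the robot, y to its left, z up, the work surface at z = 0. Lengths are in mm, angles in rad, forces in N, time in s.
With the tool pointing down it reaches from about 400 to 875 mm from the base axis. Payload 4.4 kg.
Tool frame: the origin (TCP) lies between the finger pads; the fingertips stand 22 mm ahead of it and the grasp point (between the pads) lies 3 mm ahead of it; z points along the fingers, y is the line along which they close (so a half turn about z gives the same grasp; the last joint's range is limited). The gripper opens to 85 mm and grips with 20 to 120 N. Pads are 22 mm wide; open, the fingers measure 114 mm over their backs; the gripper's body (76 mm by 85 mm) begins 54 mm behind the grasp point. The pads swing forward as they close: fully open they stand 13 mm farther back than shut.
Start: joints at [1.129, 0.628, 0.038, 1.517, -0.027, 0.996, -0.02], TCP at [238.59, -604.643, 217.213] pointing down, gripper open.
Joint ranges: [-3.06, 3.06], [-0.37, 2.12], [-1.25, 1.32], [0.18, 2.47], [-1.1, 4.24], [0.23, 1.98], [-2.94, 2.94]. Speed limits (rad/s): [2.57, 2.57, 3.14, 3.14, 3.14, 3.14, 3.14].

### API

Orientations are given as [roll, pitch, yaw] about the fixed x, y, z axes, in that order (R = Rz(yaw) Ry(pitch) Rx(roll)).
In Python, from cell import ctrl gives the robot as it stands.
- The arm moves only by the tool step_arm, never from a script. Its argument "plan" is a list of rows, each an object of numbers: "dx", "dy", "dz": the shift along the tool's x, y, z scaled (see below); "ax", "ay", "az": the turn, a rotation vector about the tool's x, y, z scaled (see below); "gripper": the opening, from 0 (shut) to 1 (fully open). A call has 1 to 20 rows; each row shifts and turns the commanded pose from where the row before left it, along the tool's axes as they then stand; what a row does not reach is not made up. The controller multiplies each number of a shift by 0.3 m and each number of a turn by 90 degrees. A row lasts 1/8 s, in which the tool goes at most 62.5 mm and 10.7 degrees, less where a joint would pass 70% of its speed; a pose out of reach is approached as far as the arm can. A call with a number of a shift or a turn outside -1 to 1 is refused whole. A call with a gripper value outside its range is refused whole. The fingers move at their own pace and stop on an object; the grip force is fixed at half the most. Time passes only in rows, so rows that do not move let the fingers close. It gives the time, the measured TCP pose, the force, the opening and the grip force at its end, in the units of the state.
- ctrl.read_state(): the state, without advancing time (a new reading comes with each control period).
- ctrl.get_image(name): name is "scene" or "top" or "wrist"; returns a dict with "color" (420x560x3 uint8, red, green, blue), "range_z" (420x560 float32, mm along the optical axis (not along the pixel's ray), 0 where there is no reading), "fx", "fy", "cx", "cy" (pixels), "T" (4x4, takes a point from camera to world coordinates); the wrist camera has in their place "T_tool_cam" (4x4, takes a point from camera to tool coordinates, whose origin is the TCP and whose axes are the flange's). Camera axes: x right, y down, z forward; pixel columns grow to the right and rows downward; lengths in mm; the calibration is good to about 2 mm. The wrist camera is an equidistant fisheye: a pixel r from the principal point sees the ray r / f radians off the axis. A picture is of the moment at which its call begins: read the wrist's pose just before it.
- ctrl.finish_job(): hands the job in; it is judged then, once.
The state is a dict: "clock": time; "qpos": joint angles; "qd": joint speeds; "tau": joint torques, N m; "eef_pos": TCP position; "tool_rot": TCP orientation; "force": force on the tool from outside, world axes, zero at the start; "torque": the same for the moment, N m; "width": finger opening in mm; "gripper_force": force on a finger pad.
Only numpy, scipy, OpenCV 4.12 (cv2) and the standard library are available. Lean on these libraries where they do the work, as an engineer would, in place of code of your own. Each camera call takes 0.05 s, during which the arm holds its last target. There are 200 camera calls.

## Working session

There is one attempt and no reset: what is moved stays moved. The work goes in short steps, Python scripts to look and compute and a tool call to move; the robot and the scene stay as the last step left them, time stands still between calls to the robot, and variables do not carry over. Pictures are saved under pics/ and viewed, at most 14 in all, crops included, and the job is handed in when it is done.

Besides the shell and the picture viewer there is one more tool, called as name(argument=value, ...) on one line, values as JSON. step_arm: Moves the arm, as the interface text tells. Shifts and turns lie within -1 to 1; 1 stands for 0.3 m of shift or 90 degrees of turn. Its arguments: {"type":"object","properties":{"plan":{"type":"array"}},"required":["plan"]}

```bash
mkdir -p pics; ls
python3 - <<'E'
from cell import ctrl
import cv2,numpy as np
s=ctrl.read_state();print(s['clock'],s['eef_pos'],s['tool_rot'],s['width'])
for n in ('top','scene'):
    d=ctrl.get_image(n);cv2.imwrite(f'pics/{n}0.png',cv2.resize(d['color'][:,:,::-1],(784,588)))
    np.savez(f'{n}0.npz',**d);print(n,d['fx'],d['cx'],d['cy'],np.round(d['T'],3).tolist())
d=ctrl.get_image('wrist');print(d['fx'],d['cx'],d['cy'],np.round(d['T_tool_cam'],3).tolist())
E
```

```text
pics
0.0 [ 238.34115282 -604.01776671  216.29586979] [-3.13970301e+00  1.99338645e-05  3.75794724e-01] 85.3535325627146
top 465.09609761256024 279.2676812048566 215.11522003961343 [[-0.026, -0.98, 0.196, 341.093], [-1.0, 0.024, -0.014, -5.623], [0.009, -0.196, -0.98, 1139.361], [0.0, 0.0, 0.0, 1.0]]
scene 452.6715196613853 284.0536669117697 213.21001354302246 [[-0.39, 0.682, -0.619, 1240.808], [0.921, 0.288, -0.263, 281.803], [-0.001, -0.672, -0.74, 942.57], [0.0, 0.0, 0.0, 1.0]]
325.19226210127806 274.88484593180857 206.89629112588736 [[-0.001, -0.962, -0.272, 68.272], [1.0, -0.001, 0.0, -0.259], [-0.001, -0.272, 0.962, -155.764], [0.0, 0.0, 0.0, 1.0]]
```

View pics/top0.png

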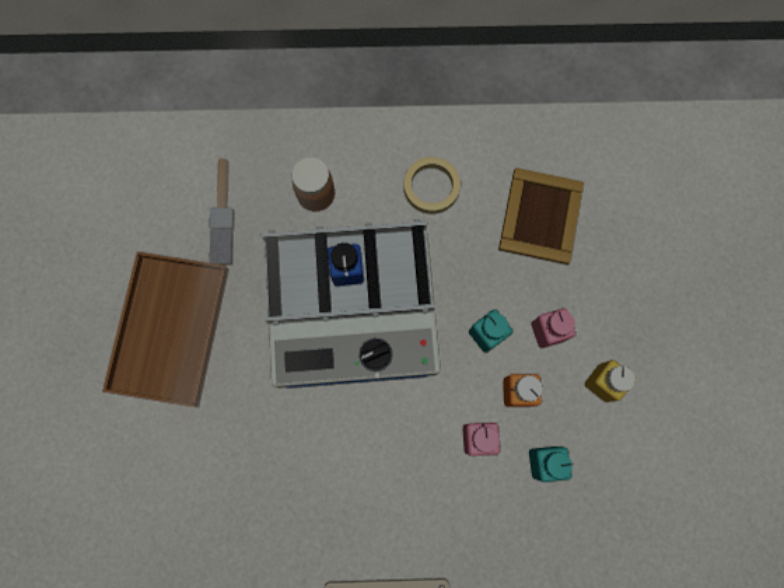

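View pics/scene0.png

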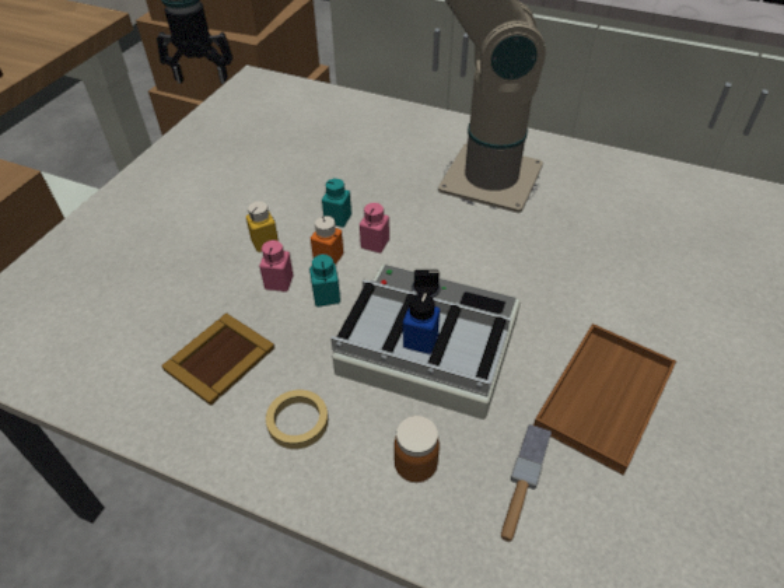

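The top view shows the shaker at (350,305), with its knob at (375,355) pointing left to the green mark. The blue mixed bottle is at (345,262) in the middle lane, and the tray is at (166,330).
- White caps, which I want: orange (525,390) and yellow (613,380).
- Could be mistaken for them: pink (556,327) and (483,439), turquoise (492,330) and (551,464), none with a white cap. The bead jar (313,180) has a white lid.
- By description: new_3 is orange, new_2 is yellow, mixed_1 is blue.

```bash
cat > h.py <<'E'
import cv2,numpy as np
from cell import ctrl
from scipy.spatial.transform import Rotation as R
def cloud(d):
    h,w=d['range_z'].shape;v,u=np.mgrid[:h,:w];z=d['range_z']
    p=np.stack([(u-d['cx'])/d['fx']*z,(v-d['cy'])/d['fy']*z,z],-1)
    return p@d['T'][:3,:3].T+d['T'][:3,3]
def ray(d,uv,z):
    k=np.array([(uv[0]-d['cx'])/d['fx'],(uv[1]-d['cy'])/d['fy'],1]);k=d['T'][:3,:3]@k;o=d['T'][:3,3]
    return o+k*(z-o[2])/k[2]
def rect(p): 
    c,s,a=cv2.minAreaRect(p[:,:2].astype(np.float32));return np.round(c,1),np.round(s,1),round(a,1)
def wrist(name=None):
    s=ctrl.read_state();d=ctrl.get_image('wrist')
    T=np.eye(4);T[:3,:3]=R.from_euler('xyz',s['tool_rot']).as_matrix();T[:3,3]=s['eef_pos']
    d['Tw']=T@d['T_tool_cam']
    if name: cv2.imwrite(f'pics/{name}.png',d['color'][:,:,::-1])
    return d
def wray(d,uv,z):
    x=np.array([uv[0]-d['cx'],uv[1]-d['cy']]);r=np.hypot(*x);t=r/d['fx']
    k=np.r_[x/max(r,1e-9)*np.sin(t),np.cos(t)];k=d['Tw'][:3,:3]@k;o=d['Tw'][:3,3]
    return o+k*(z-o[2])/k[2]
def wpix(d,p):
    q=np.linalg.inv(d['Tw'])@np.r_[p,1];q=q[:3];r=np.hypot(q[0],q[1]);t=np.arctan2(r,q[2])
    return q[:2]/r*t*d['fx']+[d['cx'],d['cy']]
E
python3 - <<'E'
from h import *
d=dict(np.load('top0.npz'));P=cloud(d);z=P[...,2];c=d['color'].astype(int);hsv=cv2.cvtColor(d['color'],cv2.COLOR_RGB2HSV)
v,u=np.mgrid[:420,:560]
def box(a,b,e,f): return (u>a/1.4)&(u<b/1.4)&(v>e/1.4)&(v<f/1.4)
m=box(255,440,215,325)&(z>112)&(z<130)&(c.max(-1)<70)
print('bars',m.sum(),rect(P[m]))
m=box(95,235,245,415)&(z>18)&(z<38); print('tray',m.sum(),rect(P[m]))
for n,b,zz in(('orange',(500,550,365,412),101),('yellow',(585,640,355,405),101),('blue',(325,368,235,290),191)):
    m=box(*b)&(z>zz-8)&(z<zz+8)
    uv=np.array([u[m].mean(),v[m].mean()]);print(n,m.sum(),np.median(z[m]),ray(d,uv,zz),P[m][:,:2].mean(0))
    m=box(*b)&(hsv[...,1]>150)&(z>zz-95)
    if m.sum()>5: print('  body',rect(P[m]))
m=box(355,395,335,375)&(z>95)&(z<125);print('knob',m.sum(),np.median(z[m]),rect(P[m]))
for n,b in(('decoys',(440,600,290,500)),):
    m=(box(*b)&(z>93)&(z<112)).astype(np.uint8);k,l,st,ce=cv2.connectedComponentsWithStats(m)
    for i in range(1,k):
        if st[i,4]>50: print(ce[i]*1.4,ray(d,ce[i],101)[:2])
m=box(255,450,215,395)&(z>40);print('shaker',rect(P[m]))
big=cv2.resize(d['color'][225:350,180:460,::-1],None,fx=2.85,fy=2.85,interpolation=cv2.INTER_CUBIC);cv2.imwrite('pics/crop.png',cv2.convertScaleAbs(big,alpha=1.6))
E
```

```text
bars 2008 (array([595.5,  49. ]), array([141. , 266.8]), 3.3)
tray 1003 (array([545.5, 366.9]), array([162.1, 285.6]), 79.2)
orange 263 98.96606475046337 [ 402.25589635 -236.0755459   101.        ] [ 402.392077   -236.52314855]
  body (array([ 387.3, -131.9]), array([ 53.6, 263.4]), 8.6)
yellow 264 99.08550771183252 [ 414.18633338 -384.60367964  101.        ] [ 414.35088477 -385.35606365]
  body (array([ 365., -206.]), array([ 62.6, 398.7]), 15.7)
blue 283 188.64721032057264 [602.40711747  49.94068753 191.        ] [603.07581606  50.07849626]
  body (array([496. ,  38.8]), array([315.3,  66.4]), 4.1)
knob 151 111.54699173733843 (array([465.7,   7.5]), array([15.2, 45.9]), 23.3)
[561.63607843 323.02117647] [ 505.89084993 -295.80759408]
[495.59433198 325.70688259] [ 504.15202302 -188.47322606]
[529.22129278 388.38555133] [ 402.25589635 -236.0755459 ]
[486.07896679 439.05239852] [ 325.48468237 -163.2177321 ]
[558.87697842 465.51510791] [ 282.37272039 -274.07819082]
shaker (array([508.1,  44.4]), array([338.4, 279.9]), 2.7)
```

View pics/crop.png

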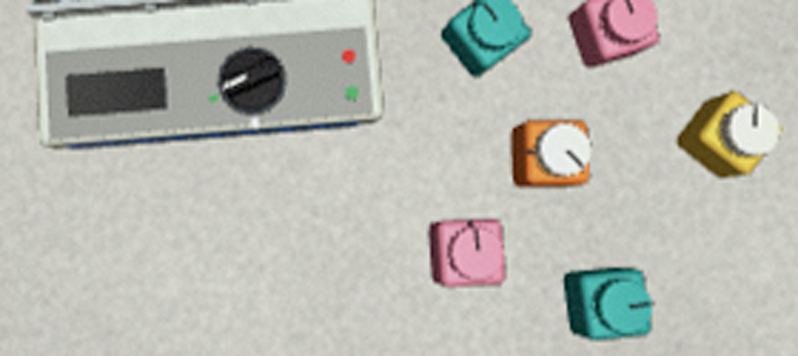

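The crop confirms it: orange bottle with a white cap at (552,152), yellow with a white cap at (735,133). The knob pointer is at the green mark, at (250,80). I'm moving to the knob now.

step_arm(plan=[{"dx":0.121,"dy":-0.135,"gripper":0.6},{"dx":0.121,"dy":-0.135,"gripper":0.6},{"dx":0.121,"dy":-0.135,"gripper":0.6},{"dx":0.121,"dy":-0.135,"gripper":0.6},{"dx":0.121,"dy":-0.135,"gripper":0.6},{"dx":0.121,"dy":-0.135,"gripper":0.6},{"dx":0.121,"dy":-0.135,"gripper":0.6},{"dx":0.121,"dy":-0.135,"gripper":0.6},{"dx":0.121,"dy":-0.135,"gripper":0.6},{"dx":0.121,"dy":-0.135,"gripper":0.6},{"dx":0.121,"dy":-0.135,"gripper":0.6},{"dx":0.121,"dy":-0.135,"gripper":0.6},{"az":0.11,"gripper":0.6},{"az":0.11,"gripper":0.6},{"az":0.11,"gripper":0.6},{"az":0.11,"gripper":0.6},{"az":0.11,"gripper":0.6},{"az":0.11,"gripper":0.6},{"az":0.11,"gripper":0.6},{"az":0.11,"gripper":0.6}])

```text
invalid input
```

step_arm(plan=[{"dx":0.121,"dy":-0.135,"dz":0,"ax":0,"ay":0,"az":0,"gripper":0.6}])

```text
clock: 0.28
eef_pos: [254.9, -556.4, 216.4]
tool_rot: [3.14, 0.002, 0.37]
force: [1.8, 0.4, -0.5]
width: 70.1
gripper_force: 0.0
```

step_arm(plan=[{"dx":0.121,"dy":-0.135,"dz":0,"ax":0,"ay":0,"az":0,"gripper":0.6},{"dx":0.121,"dy":-0.135,"dz":0,"ax":0,"ay":0,"az":0,"gripper":0.6},{"dx":0.121,"dy":-0.135,"dz":0,"ax":0,"ay":0,"az":0,"gripper":0.6},{"dx":0.121,"dy":-0.135,"dz":0,"ax":0,"ay":0,"az":0,"gripper":0.6},{"dx":0.121,"dy":-0.135,"dz":0,"ax":0,"ay":0,"az":0,"gripper":0.6},{"dx":0.121,"dy":-0.135,"dz":0,"ax":0,"ay":0,"az":0,"gripper":0.6},{"dx":0.121,"dy":-0.135,"dz":0,"ax":0,"ay":0,"az":0,"gripper":0.6},{"dx":0.121,"dy":-0.135,"dz":0,"ax":0,"ay":0,"az":0,"gripper":0.6},{"dx":0.121,"dy":-0.135,"dz":0,"ax":0,"ay":0,"az":0,"gripper":0.6},{"dx":0.121,"dy":-0.135,"dz":0,"ax":0,"ay":0,"az":0,"gripper":0.6},{"dx":0.121,"dy":-0.135,"dz":0,"ax":0,"ay":0,"az":0,"gripper":0.6},{"dx":0,"dy":0,"dz":0,"ax":0,"ay":0,"az":0.11,"gripper":0.6},{"dx":0,"dy":0,"dz":0,"ax":0,"ay":0,"az":0.11,"gripper":0.6},{"dx":0,"dy":0,"dz":0,"ax":0,"ay":0,"az":0.11,"gripper":0.6},{"dx":0,"dy":0,"dz":0,"ax":0,"ay":0,"az":0.11,"gripper":0.6},{"dx":0,"dy":0,"dz":0,"ax":0,"ay":0,"az":0.11,"gripper":0.6},{"dx":0,"dy":0,"dz":0,"ax":0,"ay":0,"az":0.11,"gripper":0.6},{"dx":0,"dy":0,"dz":0,"ax":0,"ay":0,"az":0.11,"gripper":0.6},{"dx":0,"dy":0,"dz":0,"ax":0,"ay":0,"az":0.11,"gripper":0.6}])

```text
clock: 2.65
eef_pos: [465.3, 7.4, 217.1]
tool_rot: [3.141, 0.0, -1.012]
force: [0.0, -0.8, -0.7]
width: 51.8
gripper_force: 0.0
```

```bash
cat >> h.py <<'E'
def goto(x=None,y=None,z=None,yaw=None):
    "remaining travel in tool units, for a downward tool; yaw in degrees"
    s=ctrl.read_state();p=s['eef_pos'];M=R.from_euler('xyz',s['tool_rot']).as_matrix();c=np.degrees(s['tool_rot'][2])
    t=np.array([p[i] if a is None else a for i,a in enumerate((x,y,z))])
    rv=np.zeros(3) if yaw is None else R.from_matrix(M.T@R.from_euler('xyz',[np.pi,0,np.radians(yaw)]).as_matrix()).as_rotvec()
    print('t',round(s['clock'],2),'pos',np.round(p,1),'yaw',round(c,1),'tilt',np.round(s['tool_rot'][:2],3),'w',round(s['width'],1),'F',np.round(s['force'],1),'q7',round(s['qpos'][6],2))
    print('  d',np.round(M.T@(t-p)/300,3),'a',np.round(np.degrees(rv)/90,3))
E
python3 - <<'E'
from h import *
goto(465.7,7.5,217,-66.7)
d=wrist('w1');s=ctrl.read_state();print(np.round(s['qpos'],2))
print(wpix(d,[465.7,7.5,114]))
E
```

```text
t 2.65 pos [465.3   7.4 217.1] yaw -58.0 tilt [3.141 0.   ] w 51.8 F [ 0.  -0.8 -0.7] q7 -2.47
  d [ 0.    -0.001  0.   ] a [0.    0.    0.097]
[-0.31  0.38  0.32  2.02 -0.17  0.77 -2.48]
[273.49402614 201.53736371]
```

View pics/w1.png

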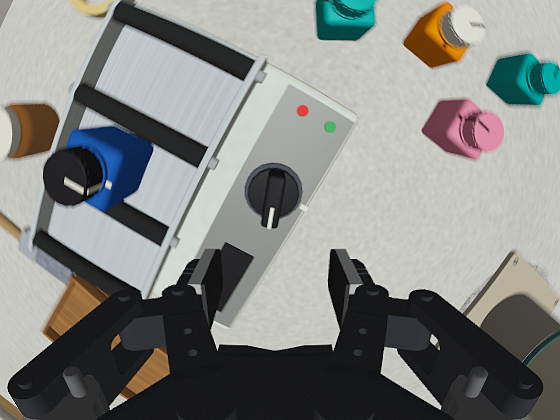

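The knob's bar runs nearly vertical at (271,197), where it was predicted. I'll lower, grip, and turn it anticlockwise.

step_arm(plan=[{"dx":0,"dy":0,"dz":0.09,"ax":0,"ay":0,"az":0.075,"gripper":0.6},{"dx":0,"dy":0,"dz":0.09,"ax":0,"ay":0,"az":0,"gripper":0.6},{"dx":0,"dy":0,"dz":0.09,"ax":0,"ay":0,"az":0,"gripper":0.6},{"dx":0,"dy":0,"dz":0.097,"ax":0,"ay":0,"az":0,"gripper":0.6},{"dx":0,"dy":0,"dz":0,"ax":0,"ay":0,"az":0,"gripper":0},{"dx":0,"dy":0,"dz":0,"ax":0,"ay":0,"az":0,"gripper":0},{"dx":0,"dy":0,"dz":0,"ax":0,"ay":0,"az":0,"gripper":0},{"dx":0,"dy":0,"dz":0,"ax":0,"ay":0,"az":0,"gripper":0}])

```text
clock: 3.7
eef_pos: [466.1, 7.4, 108.0]
tool_rot: [-3.14, -0.001, -1.124]
force: [-0.9, 0.6, 0.1]
width: -0.1
gripper_force: 0.0
```

Run:
```python
from h import *
goto(465.7,7.5,107,3.3)
```

```text
t 3.7 pos [466.1   7.4 108. ] yaw -64.4 tilt [-3.14e+00 -1.00e-03] w -0.1 F [-0.9  0.6  0.1] q7 -2.47
  d [-0.001  0.001  0.003] a [-0.001 -0.001 -0.752]
```

Run:
```python
from h import *
d=wrist('w2')
t=ctrl.get_image('scene');c=t['color'][170:290,240:390,::-1];a=cv2.resize(c,None,fx=4,fy=4);cv2.imwrite('pics/s2.png',a)
w=cv2.imread('pics/w2.png');cv2.imwrite('pics/c2.png',np.hstack([cv2.resize(w,(480,360)),cv2.resize(a,(300,240)).repeat(1,0) if 0 else cv2.resize(a,(320,360))]))
print(ctrl.read_state()['width'],ctrl.read_state()['gripper_force'])
```

```text
-0.25543739522916464 0.0
```

View pics/c2.png

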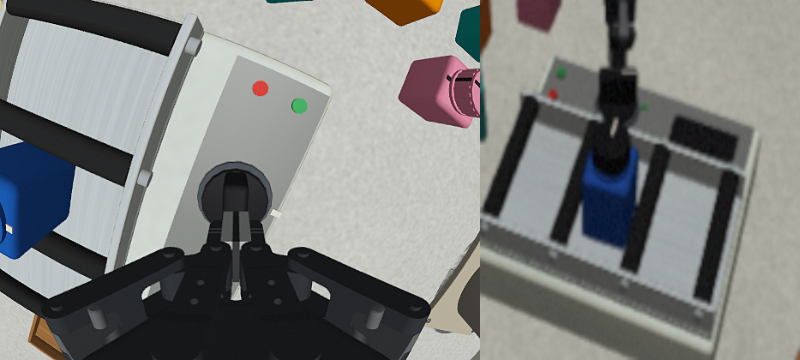

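Run:
```python
from h import *
d=wrist()
for z in (114,104,86): print(z,wpix(d,[466.1,7.4,z]))
P=d['range_z'];print(np.round(P[190:330:8,268:286:6]))
cv2.imwrite('pics/c3.png',cv2.convertScaleAbs(cv2.resize(d['color'][170:340,180:380,::-1],None,fx=4,fy=3.5,interpolation=cv2.INTER_CUBIC),alpha=2))
```

```text
114 [272.90605672 257.34877942]
104 [273.03458967 249.5353196 ]
86 [273.23547193 237.37722919]
[[196. 196. 195.]
 [189. 189. 191.]
 [174. 176. 175.]
 [161. 161. 162.]
 [158. 159.   0.]
 [159. 159. 160.]
 [161. 160. 162.]
 [149. 151. 151.]
 [140. 141. 141.]
 [133. 133. 134.]
 [126. 126. 126.]
 [118. 120. 119.]
 [112. 119. 118.]
 [107. 119. 115.]
 [105. 119. 109.]
 [109. 120. 111.]
 [110. 122.   0.]
 [111. 123. 111.]]
```

View pics/c3.png

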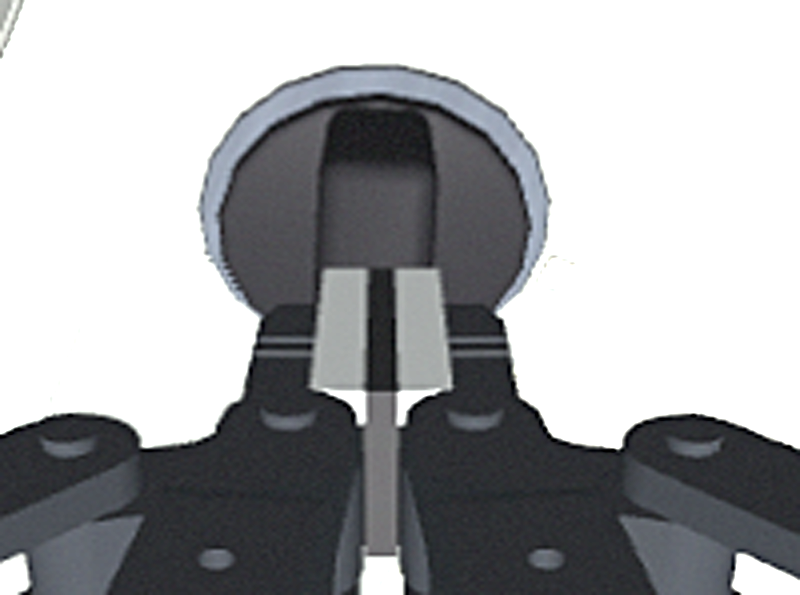

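Run:
```python
from h import *
d=wrist();Tc=d['T_tool_cam'];T=d['Tw']
def pt(u,v,W):
    x=np.array([u-d['cx'],v-d['cy']]);r=np.hypot(*x);t=r/d['fx'];z=d['range_z'][v,u]
    k=np.r_[x/r*np.tan(t),1]*z
    return np.round((W[:3,:3]@k+W[:3,3]),1)
for n,(u,v) in dict(console=(200,300),console2=(330,180),bartop=(273,235),barend=(273,205),padtip=(268,248),padtip2=(264,250),padup=(264,275),finger=(250,290),disc=(240,220)).items(): print(n,pt(u,v,T),pt(u,v,Tc))
```

```text
console [492.2   6.9 173.9] [ 11.9 -23.8 -66.3]
console2 [447.7 -35.4  68.2] [30.8 34.7 39.3]
bartop [471.1  -3.4 113.5] [12.1 -0.2 -6. ]
barend [475.3 -12.   92.7] [21.6 -0.3 14.8]
padtip [472.5  -1.4 127. ] [ 10.9  -2.4 -19.5]
padtip2 [474.   -0.5 129. ] [ 10.7  -4.2 -21.4]
padup [473.5  -1.2 153.9] [ 11.1  -3.4 -46.4]
finger [477.9  -0.5 167.5] [ 12.5  -7.7 -60. ]
disc [487.7   7.5  81.6] [  9.4 -19.9  25.9]
```

The pads closed above the bar. The image puts the fingertips about 18 mm behind the TCP, where the notes say 22 mm ahead, so every height must go about 40 mm lower. I'll open, lower further and grip again.

step_arm(plan=[{"dx":0,"dy":0,"dz":-0.05,"ax":0,"ay":0,"az":0,"gripper":0.6},{"dx":0,"dy":0,"dz":0,"ax":0,"ay":0,"az":0,"gripper":0.6},{"dx":0,"dy":0,"dz":0,"ax":0,"ay":0,"az":0,"gripper":0.6},{"dx":0,"dy":0,"dz":0,"ax":0,"ay":0,"az":0,"gripper":0.6},{"dx":0,"dy":0,"dz":0.06,"ax":0,"ay":0,"az":0,"gripper":0.6},{"dx":0,"dy":0,"dz":0.06,"ax":0,"ay":0,"az":0,"gripper":0.6},{"dx":0,"dy":0,"dz":0.05,"ax":0,"ay":0,"az":0,"gripper":0.6},{"dx":0,"dy":0,"dz":0,"ax":0,"ay":0,"az":0,"gripper":0},{"dx":0,"dy":0,"dz":0,"ax":0,"ay":0,"az":0,"gripper":0},{"dx":0,"dy":0,"dz":0,"ax":0,"ay":0,"az":0,"gripper":0},{"dx":0,"dy":0,"dz":0,"ax":0,"ay":0,"az":0,"gripper":0}])

```text
clock: 5.28
eef_pos: [467.0, 7.7, 71.6]
tool_rot: [-3.139, -0.001, -1.124]
force: [3.6, 2.5, -3.8]
width: 14.1
gripper_force: 61.1
```

step_arm(plan=[{"dx":0,"dy":0,"dz":0,"ax":0,"ay":0,"az":-0.1,"gripper":0},{"dx":0,"dy":0,"dz":0,"ax":0,"ay":0,"az":-0.1,"gripper":0},{"dx":0,"dy":0,"dz":0,"ax":0,"ay":0,"az":-0.1,"gripper":0},{"dx":0,"dy":0,"dz":0,"ax":0,"ay":0,"az":-0.1,"gripper":0},{"dx":0,"dy":0,"dz":0,"ax":0,"ay":0,"az":-0.1,"gripper":0},{"dx":0,"dy":0,"dz":0,"ax":0,"ay":0,"az":-0.1,"gripper":0},{"dx":0,"dy":0,"dz":0,"ax":0,"ay":0,"az":-0.1,"gripper":0},{"dx":0,"dy":0,"dz":0,"ax":0,"ay":0,"az":-0.06,"gripper":0},{"dx":0,"dy":0,"dz":0,"ax":0,"ay":0,"az":0,"gripper":0},{"dx":0,"dy":0,"dz":0,"ax":0,"ay":0,"az":0,"gripper":0.5},{"dx":0,"dy":0,"dz":0,"ax":0,"ay":0,"az":0,"gripper":0.5},{"dx":0,"dy":0,"dz":0,"ax":0,"ay":0,"az":0,"gripper":0.5},{"dx":0,"dy":0,"dz":-0.2,"ax":0,"ay":0,"az":0,"gripper":0.5},{"dx":0,"dy":0,"dz":-0.2,"ax":0,"ay":0,"az":0,"gripper":0.5},{"dx":0,"dy":0,"dz":-0.1,"ax":0,"ay":0,"az":0,"gripper":1},{"dx":0,"dy":0,"dz":0,"ax":0,"ay":0,"az":0,"gripper":1}])

```text
clock: 7.28
eef_pos: [466.8, 7.1, 223.4]
tool_rot: [3.141, -0.005, 0.069]
force: [-0.2, 0.7, -1.6]
width: 76.9
gripper_force: 0.0
```

Run:
```python
from h import *
goto(602,50,240,3.3)
d=wrist('w4')
for p in ([466,7.5,114],[602,50,191],[602,50,162]): print(wpix(d,p))
```

```text
t 7.28 pos [466.8   7.1 223.4] yaw 4.0 tilt [ 3.141 -0.005] w 76.9 F [-0.2  0.7 -1.6] q7 -1.66
  d [ 0.46  -0.112 -0.053] a [ 0.    -0.003  0.007]
[274.15024576 200.70884431]
[217.21417368   4.69688587]
[224.43145624  18.57859901]
```

View pics/w4.png

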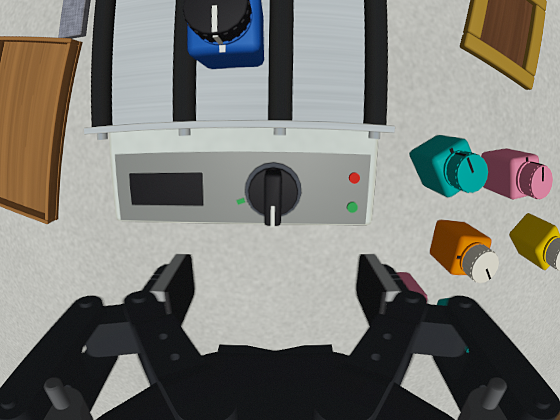

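The pointer now stands at the white OFF mark, at (272,215). Blue is in the middle lane. I'm going over it to grip its body above the bars.

step_arm(plan=[{"dx":0.153,"dy":-0.037,"dz":0,"ax":0,"ay":0,"az":0,"gripper":1},{"dx":0.153,"dy":-0.037,"dz":0,"ax":0,"ay":0,"az":0,"gripper":1},{"dx":0.153,"dy":-0.037,"dz":0,"ax":0,"ay":0,"az":0,"gripper":1},{"dx":0,"dy":0,"dz":0,"ax":0,"ay":0,"az":0,"gripper":1},{"dx":0,"dy":0,"dz":0.12,"ax":0,"ay":0,"az":0,"gripper":1},{"dx":0,"dy":0,"dz":0.12,"ax":0,"ay":0,"az":0,"gripper":1},{"dx":0,"dy":0,"dz":0.08,"ax":0,"ay":0,"az":0,"gripper":1},{"dx":0,"dy":0,"dz":0.05,"ax":0,"ay":0,"az":0,"gripper":1},{"dx":0,"dy":0,"dz":0,"ax":0,"ay":0,"az":0,"gripper":1}])

```text
clock: 8.45
eef_pos: [598.9, 49.6, 108.7]
tool_rot: [3.141, 0.004, 0.069]
force: [0.8, -0.5, 0.2]
width: 85.6
gripper_force: 0.0
```

Run:
```python
from h import *
goto(602.4,50,110,3.3)
d=wrist('w5')
```

```text
t 8.45 pos [598.9  49.6 108.7] yaw 4.0 tilt [3.141 0.004] w 85.6 F [ 0.8 -0.5  0.2] q7 -1.74
  d [ 0.012 -0.    -0.004] a [0.    0.002 0.007]
```

View pics/w5.png

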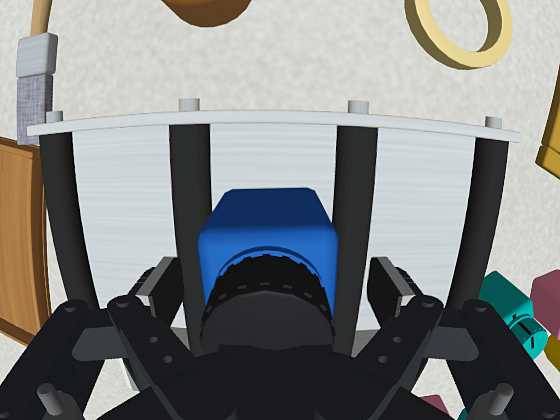

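The bottle is centred at (267,290) between the open pads. I'll close and lift.

step_arm(plan=[{"dx":0.01,"dy":0,"dz":0,"ax":0,"ay":0,"az":0,"gripper":0},{"dx":0,"dy":0,"dz":0,"ax":0,"ay":0,"az":0,"gripper":0},{"dx":0,"dy":0,"dz":0,"ax":0,"ay":0,"az":0,"gripper":0},{"dx":0,"dy":0,"dz":0,"ax":0,"ay":0,"az":0,"gripper":0},{"dx":0,"dy":0,"dz":0,"ax":0,"ay":0,"az":0,"gripper":0},{"dx":0,"dy":0,"dz":-0.06,"ax":0,"ay":0,"az":0,"gripper":0},{"dx":0,"dy":0,"dz":-0.12,"ax":0,"ay":0,"az":0,"gripper":0},{"dx":0,"dy":0,"dz":-0.1,"ax":0,"ay":0,"az":0,"gripper":0},{"dx":0,"dy":0,"dz":0,"ax":0,"ay":0,"az":0,"gripper":0}])

```text
clock: 9.62
eef_pos: [605.0, 50.3, 197.0]
tool_rot: [-3.142, -0.005, 0.069]
force: [0.3, -0.6, -2.0]
width: 50.9
gripper_force: 63.0
```

Run:
```python
from h import *
goto(548,367,200,4)
```

```text
t 9.62 pos [605.   50.3 197. ] yaw 4.0 tilt [-3.142 -0.005] w 50.9 F [ 0.3 -0.6 -2. ] q7 -1.72
  d [-0.117 -1.066 -0.011] a [-0.    -0.003 -0.   ]
```

step_arm(plan=[{"dx":-0.014,"dy":-0.1,"dz":0,"ax":0,"ay":0,"az":0,"gripper":0},{"dx":-0.014,"dy":-0.138,"dz":0,"ax":0,"ay":0,"az":0,"gripper":0},{"dx":-0.014,"dy":-0.138,"dz":0,"ax":0,"ay":0,"az":0,"gripper":0},{"dx":-0.015,"dy":-0.138,"dz":0,"ax":0,"ay":0,"az":0,"gripper":0},{"dx":-0.015,"dy":-0.138,"dz":0,"ax":0,"ay":0,"az":0,"gripper":0},{"dx":-0.015,"dy":-0.138,"dz":0,"ax":0,"ay":0,"az":0,"gripper":0},{"dx":-0.015,"dy":-0.138,"dz":0,"ax":0,"ay":0,"az":0,"gripper":0},{"dx":-0.015,"dy":-0.138,"dz":0,"ax":0,"ay":0,"az":0,"gripper":0},{"dx":0,"dy":0,"dz":0.04,"ax":0,"ay":0,"az":0,"gripper":0},{"dx":0,"dy":0,"dz":0.13,"ax":0,"ay":0,"az":0,"gripper":0},{"dx":0,"dy":0,"dz":0.13,"ax":0,"ay":0,"az":0,"gripper":0},{"dx":0,"dy":0,"dz":0.13,"ax":0,"ay":0,"az":0,"gripper":0},{"dx":0,"dy":0,"dz":0.07,"ax":0,"ay":0,"az":0,"gripper":0},{"dx":0,"dy":0,"dz":0.03,"ax":0,"ay":0,"az":0,"gripper":0},{"dx":0,"dy":0,"dz":0,"ax":0,"ay":0,"az":0,"gripper":0},{"dx":0,"dy":0,"dz":0,"ax":0,"ay":0,"az":0,"gripper":0}])

```text
clock: 11.62
eef_pos: [547.3, 367.5, 36.6]
tool_rot: [-3.14, -0.002, 0.069]
force: [-0.1, -0.2, -1.9]
width: 51.8
gripper_force: 63.2
```

Run:
```python
from h import *
goto(548,367,25,4)
```

```text
t 11.62 pos [547.3 367.5  36.6] yaw 4.0 tilt [-3.14e+00 -2.00e-03] w 51.8 F [-0.1 -0.2 -1.9] q7 -2.24
  d [0.002 0.002 0.039] a [-0.001 -0.001 -0.   ]
```

Still 11 mm to go. I'll lower and release gently, then head for the waiting bottles.

step_arm(plan=[{"dx":0,"dy":0,"dz":0.02,"ax":0,"ay":0,"az":0,"gripper":0},{"dx":0,"dy":0,"dz":0.018,"ax":0,"ay":0,"az":0,"gripper":0},{"dx":0,"dy":0,"dz":0,"ax":0,"ay":0,"az":0,"gripper":0}])

```text
clock: 12.0
eef_pos: [546.9, 367.4, 27.5]
tool_rot: [-3.141, -0.002, 0.069]
force: [-5.2, -3.2, 20.1]
width: 51.4
gripper_force: 65.7
```

step_arm(plan=[{"dx":0,"dy":0,"dz":0,"ax":0,"ay":0,"az":0,"gripper":0.8},{"dx":0,"dy":0,"dz":0,"ax":0,"ay":0,"az":0,"gripper":0.9},{"dx":0,"dy":0,"dz":0,"ax":0,"ay":0,"az":0,"gripper":1},{"dx":0,"dy":0,"dz":0,"ax":0,"ay":0,"az":0,"gripper":1},{"dx":0,"dy":0,"dz":-0.15,"ax":0,"ay":0,"az":0,"gripper":1},{"dx":0,"dy":0,"dz":-0.2,"ax":0,"ay":0,"az":0,"gripper":1},{"dx":0,"dy":0,"dz":-0.2,"ax":0,"ay":0,"az":0,"gripper":1},{"dx":0,"dy":0,"dz":-0.14,"ax":0,"ay":0,"az":0,"gripper":1},{"dx":0,"dy":0,"dz":0,"ax":0,"ay":0,"az":0,"gripper":1}])

```text
clock: 13.12
eef_pos: [548.3, 368.4, 235.0]
tool_rot: [-3.137, -0.007, 0.069]
force: [-0.9, 0.4, -0.6]
width: 85.5
gripper_force: 0.0
```

```bash
cat > cap.py <<'E'
from h import *
def top():
    d=ctrl.get_image('top');d['P']=cloud(d);return d
def bott(d,c,name):
    "cap axis, and body side angle of a bottle near world c"
    P=d['P'];z=P[...,2];near=np.hypot(P[...,0]-c[0],P[...,1]-c[1])<70
    hsv=cv2.cvtColor(d['color'],cv2.COLOR_RGB2HSV);H,S,V=[hsv[...,i].astype(int) for i in range(3)]
    col=(near&(S>120)&((H<=19) if name=='orange' else (H>=20)&(H<=35)))
    m=near&(z>93)&(z<108)&(S<80)
    v,u=np.nonzero(m);p=ray(d,(u.mean(),v.mean()),101)
    sh=col&(z>66)&(z<82)
    print(name,m.sum(),np.round(p,1),'body px',col.sum(),'shoulder',sh.sum(),rect(P[sh]) if sh.sum()>4 else None)
    return p
E
python3 - <<'E'
from cap import *
goto(420,-236,220,4)
d=top();bott(d,(402,-236),'orange');bott(d,(414,-384),'yellow')
P=d['P'];z=P[...,2];m=(abs(P[...,0]-548)<60)&(abs(P[...,1]-367)<60)&(z>98)&(z<115);print('blue',m.sum(),P[m].mean(0))
E
```

```text
t 13.12 pos [548.3 368.4 235. ] yaw 4.0 tilt [-3.137 -0.007] w 85.5 F [-0.9  0.4 -0.6] q7 -2.21
  d [-0.567  1.981  0.037] a [-0.003 -0.004 -0.   ]
orange 262 [ 402.6 -235.8  101. ] body px 299 shoulder 175 (array([ 403.2, -236.3]), array([50.2, 50.3]), 88.6)
yellow 265 [ 414.2 -384.5  101. ] body px 393 shoulder 172 (array([ 413.5, -384.4]), array([49.5, 49.9]), 47.2)
blue 256 [545.92132348 364.21864207 104.52204987]
```

Blue stands in the tray (cap top at about 105 mm, near (546,364)). On to orange.

step_arm(plan=[{"dx":-0.057,"dy":0.18,"dz":0,"ax":0,"ay":0,"az":0,"gripper":1},{"dx":-0.057,"dy":0.18,"dz":0,"ax":0,"ay":0,"az":0,"gripper":1},{"dx":-0.057,"dy":0.18,"dz":0,"ax":0,"ay":0,"az":0,"gripper":1},{"dx":-0.057,"dy":0.18,"dz":0,"ax":0,"ay":0,"az":0,"gripper":1},{"dx":-0.057,"dy":0.18,"dz":0,"ax":0,"ay":0,"az":0,"gripper":1},{"dx":-0.057,"dy":0.18,"dz":0,"ax":0,"ay":0,"az":0,"gripper":1},{"dx":-0.057,"dy":0.18,"dz":0,"ax":0,"ay":0,"az":0,"gripper":1},{"dx":-0.057,"dy":0.18,"dz":0,"ax":0,"ay":0,"az":0,"gripper":1},{"dx":-0.057,"dy":0.18,"dz":0,"ax":0,"ay":0,"az":0,"gripper":1},{"dx":-0.057,"dy":0.18,"dz":0,"ax":0,"ay":0,"az":0,"gripper":1},{"dx":-0.057,"dy":0.176,"dz":0,"ax":0,"ay":0,"az":0,"gripper":1},{"dx":0,"dy":0,"dz":0,"ax":0,"ay":0,"az":0.06,"gripper":1},{"dx":0,"dy":0,"dz":0,"ax":0,"ay":0,"az":0,"gripper":1},{"dx":0,"dy":0,"dz":0,"ax":0,"ay":0,"az":0,"gripper":1}])

```text
clock: 14.92
eef_pos: [399.6, -236.4, 229.9]
tool_rot: [-3.14, 0.002, -0.022]
force: [-0.1, -0.0, 0.2]
width: 85.3
gripper_force: 0.0
```

Run:
```python
from cap import *
goto(402.6,-235.8,20,-1.4)
d=wrist('w6');cv2.imwrite('pics/w6.png',cv2.resize(d['color'][60:300,180:460,::-1],None,fx=2,fy=2))
for z in(101,75):print(wpix(d,[402.6,-235.8,z]))
```

```text
t 14.93 pos [ 399.6 -236.4  229.9] yaw -1.2 tilt [-3.14e+00  2.00e-03] w 85.3 F [-0.1 -0.   0.2] q7 -1.13
  d [ 0.011 -0.001  0.7  ] a [-0.001  0.001  0.002]
[274.13133572 190.27154766]
[274.20746211 184.30014386]
```

View pics/w6.png

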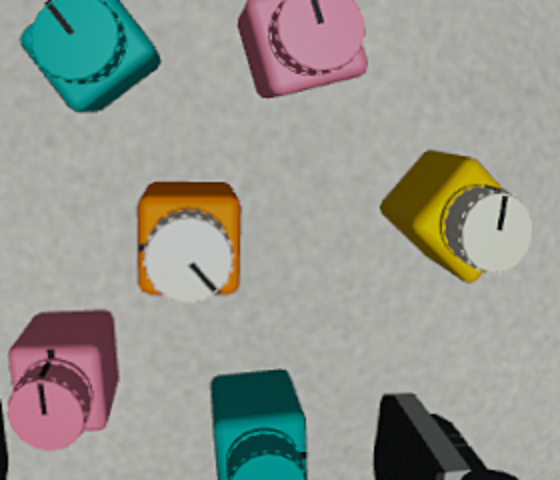

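The orange cap is at crop (189,261), exactly where predicted. Its line points lower right and its mark is on the left, so it needs about 135° of tightening. Lowering to grip it.

step_arm(plan=[{"dx":0.01,"dy":0,"dz":0.15,"ax":0,"ay":0,"az":0,"gripper":1},{"dx":0,"dy":0,"dz":0.18,"ax":0,"ay":0,"az":0,"gripper":1},{"dx":0,"dy":0,"dz":0.18,"ax":0,"ay":0,"az":0,"gripper":1},{"dx":0,"dy":0,"dz":0.12,"ax":0,"ay":0,"az":0,"gripper":1},{"dx":0,"dy":0,"dz":0.07,"ax":0,"ay":0,"az":0,"gripper":1},{"dx":0,"dy":0,"dz":0,"ax":0,"ay":0,"az":0,"gripper":1},{"dx":0,"dy":0,"dz":0,"ax":0,"ay":0,"az":0,"gripper":1}])

```text
clock: 15.85
eef_pos: [403.4, -237.4, 21.4]
tool_rot: [3.141, -0.001, -0.024]
force: [0.6, -0.6, 0.3]
width: 85.5
gripper_force: 0.0
```

step_arm(plan=[{"dx":0,"dy":0,"dz":0,"ax":0,"ay":0,"az":0,"gripper":0},{"dx":0,"dy":0,"dz":0,"ax":0,"ay":0,"az":0,"gripper":0},{"dx":0,"dy":0,"dz":0,"ax":0,"ay":0,"az":0,"gripper":0},{"dx":0,"dy":0,"dz":0,"ax":0,"ay":0,"az":0,"gripper":0},{"dx":0,"dy":0,"dz":0,"ax":0,"ay":0,"az":0,"gripper":0}])

```text
clock: 16.48
eef_pos: [403.4, -237.4, 21.8]
tool_rot: [3.141, -0.002, -0.024]
force: [-0.0, 2.1, 7.1]
width: 51.1
gripper_force: 63.5
```

step_arm(plan=[{"dx":0,"dy":0,"dz":-0.08,"ax":0,"ay":0,"az":0,"gripper":0},{"dx":0,"dy":0,"dz":-0.16,"ax":0,"ay":0,"az":0,"gripper":0},{"dx":0,"dy":0,"dz":-0.17,"ax":0,"ay":0,"az":0,"gripper":0},{"dx":0,"dy":0,"dz":-0.17,"ax":0,"ay":0,"az":0,"gripper":0},{"dx":0,"dy":0,"dz":0,"ax":0,"ay":0,"az":0,"gripper":0}])

```text
clock: 17.1
eef_pos: [405.0, -238.9, 198.4]
tool_rot: [3.138, -0.008, -0.025]
force: [0.7, 0.2, -3.7]
width: 51.2
gripper_force: 63.8
```

Run:
```python
from cap import *
d=top();P=d['P'];z=P[...,2];c=d['color'].max(-1)
for th in (2.7,3.3):
    a=np.radians(th);X=np.array([np.cos(a),np.sin(a)]);Y=np.array([-X[1],X[0]])
    q=P[...,:2]-[595.5,49];lx=q@X;ly=q@Y
    for y0 in(-120,-40,40,120):
        m=(abs(lx)<50)&(abs(ly-y0)<16)&(c<60)&(z>105)
        f=np.polyfit(lx[m],ly[m],1);print(th,y0,m.sum(),np.round(ly[m].mean(),1),'slope deg',round(np.degrees(f[0]),2))
a=np.radians(3.2)
goto(599.9,-30.9,195,3.2)
```

```text
2.7 -120 337 -118.5 slope deg 0.38
2.7 -40 344 -39.0 slope deg 0.41
2.7 40 340 40.2 slope deg 0.31
2.7 120 310 119.9 slope deg 0.47
3.3 -120 340 -118.5 slope deg -0.2
3.3 -40 343 -39.0 slope deg -0.21
3.3 40 344 40.2 slope deg -0.26
3.3 120 312 120.0 slope deg -0.34
t 17.15 pos [ 403.4 -238.1  196.2] yaw -1.4 tilt [ 3.14  -0.004] w 51.3 F [ 0.9 -0.3 -3. ] q7 -1.14
  d [ 0.638 -0.707  0.005] a [ 0.001 -0.002 -0.051]
```

step_arm(plan=[{"dx":0.106,"dy":-0.119,"dz":0,"ax":0,"ay":0,"az":0,"gripper":0},{"dx":0.106,"dy":-0.119,"dz":0,"ax":0,"ay":0,"az":0,"gripper":0},{"dx":0.106,"dy":-0.119,"dz":0,"ax":0,"ay":0,"az":0,"gripper":0},{"dx":0.106,"dy":-0.119,"dz":0,"ax":0,"ay":0,"az":0,"gripper":0},{"dx":0.106,"dy":-0.118,"dz":0,"ax":0,"ay":0,"az":0,"gripper":0},{"dx":0.106,"dy":-0.118,"dz":0,"ax":0,"ay":0,"az":0,"gripper":0},{"dx":0,"dy":0,"dz":0,"ax":0,"ay":0,"az":-0.05,"gripper":0},{"dx":0,"dy":0,"dz":0.1,"ax":0,"ay":0,"az":0,"gripper":0},{"dx":0,"dy":0,"dz":0,"ax":0,"ay":0,"az":0,"gripper":0},{"dx":0,"dy":0,"dz":0,"ax":0,"ay":0,"az":0,"gripper":0}])

```text
clock: 18.4
eef_pos: [598.4, -28.9, 164.1]
tool_rot: [-3.142, 0.002, 0.054]
force: [-0.4, -0.2, -1.7]
width: 51.3
gripper_force: 63.6
```

Run:
```python
from cap import *
goto(599.8,-29.6,112.5,3.1)
```

```text
t 18.4 pos [598.4 -28.9 164.1] yaw 3.1 tilt [-3.142e+00  2.000e-03] w 51.3 F [-0.4 -0.2 -1.7] q7 -1.56
  d [0.005 0.003 0.172] a [-0.     0.001 -0.   ]
```

step_arm(plan=[{"dx":0,"dy":0.002,"dz":0.05,"ax":0,"ay":0,"az":0,"gripper":0},{"dx":0,"dy":0,"dz":0.05,"ax":0,"ay":0,"az":0,"gripper":0},{"dx":0,"dy":0,"dz":0.04,"ax":0,"ay":0,"az":0,"gripper":0},{"dx":0,"dy":0,"dz":0.025,"ax":0,"ay":0,"az":0,"gripper":0},{"dx":0,"dy":0,"dz":0,"ax":0,"ay":0,"az":0,"gripper":0},{"dx":0,"dy":0,"dz":0,"ax":0,"ay":0,"az":0,"gripper":0}])

```text
clock: 19.15
eef_pos: [599.2, -29.4, 115.5]
tool_rot: [3.142, -0.001, 0.054]
force: [-0.5, 0.4, -2.6]
width: 51.2
gripper_force: 63.6
```

step_arm(plan=[{"dx":0,"dy":0,"dz":0.012,"ax":0,"ay":0,"az":0,"gripper":0},{"dx":0,"dy":0,"dz":0,"ax":0,"ay":0,"az":0,"gripper":0},{"dx":0,"dy":0,"dz":0,"ax":0,"ay":0,"az":0,"gripper":0.7},{"dx":0,"dy":0,"dz":0,"ax":0,"ay":0,"az":0,"gripper":0.8},{"dx":0,"dy":0,"dz":0,"ax":0,"ay":0,"az":0,"gripper":0.9},{"dx":0,"dy":0,"dz":0,"ax":0,"ay":0,"az":0,"gripper":0.9},{"dx":0,"dy":0,"dz":-0.1,"ax":0,"ay":0,"az":0,"gripper":0.9},{"dx":0,"dy":0,"dz":-0.15,"ax":0,"ay":0,"az":0,"gripper":0.9},{"dx":0,"dy":0,"dz":-0.08,"ax":0,"ay":0,"az":-0.1,"gripper":0.9},{"dx":0,"dy":0,"dz":0,"ax":0,"ay":0,"az":-0.11,"gripper":0.9},{"dx":0,"dy":0,"dz":0,"ax":0,"ay":0,"az":-0.11,"gripper":0.9},{"dx":0,"dy":0,"dz":0,"ax":0,"ay":0,"az":-0.11,"gripper":0.9},{"dx":0,"dy":0,"dz":0,"ax":0,"ay":0,"az":-0.11,"gripper":0.9},{"dx":0,"dy":0,"dz":0,"ax":0,"ay":0,"az":-0.11,"gripper":0.9},{"dx":0,"dy":0,"dz":0,"ax":0,"ay":0,"az":-0.11,"gripper":0.9},{"dx":0,"dy":0,"dz":0,"ax":0,"ay":0,"az":-0.11,"gripper":0.9},{"dx":0,"dy":0,"dz":0,"ax":0,"ay":0,"az":-0.11,"gripper":0.9},{"dx":0,"dy":0,"dz":0,"ax":0,"ay":0,"az":-0.11,"gripper":0.9},{"dx":0,"dy":0,"dz":0,"ax":0,"ay":0,"az":-0.11,"gripper":0.9},{"dx":0,"dy":0,"dz":0,"ax":0,"ay":0,"az":-0.1,"gripper":0.9}])

```text
clock: 21.65
eef_pos: [598.8, -29.6, 210.6]
tool_rot: [-3.141, 0.0, 2.101]
force: [0.1, 1.2, -0.4]
width: 76.8
gripper_force: 0.0
```

```bash
cat >> cap.py <<'E'
def lanecap(d,c,zt=191):
    P=d['P'];z=P[...,2];m=(np.hypot(P[...,0]-c[0],P[...,1]-c[1])<45)&(z>zt-9)&(z<zt+8)&(d['color'].min(-1)>70)
    v,u=np.nonzero(m);print('cap',m.sum(),np.round(ray(d,(u.mean(),v.mean()),zt),1),np.median(z[m])) if m.sum() else print('none')
E
python3 - <<'E'
from cap import *
goto(599.8,-29.6,147,120)
d=wrist();D=d['color'][60:400,:,::-1]
P=[]
# cap from wrist: white blob near the predicted pixel
q=wpix(d,[600,-29.6,191]);print(q)
hsv=cv2.cvtColor(d['color'],cv2.COLOR_RGB2HSV);m=((hsv[...,1]<40)&(hsv[...,2]>170)).astype(np.uint8)
k,l,st,ce=cv2.connectedComponentsWithStats(m)
for i in range(1,k):
    if st[i,4]>400: print(ce[i],st[i],np.round(wray(d,ce[i],191),1))
cv2.imwrite('pics/w7.png',d['color'][:,:,::-1])
E
```

```text
t 21.65 pos [598.8 -29.6 210.6] yaw 120.4 tilt [-3.141  0.   ] w 76.8 F [ 0.1  1.2 -0.4] q7 0.15
  d [-0.002  0.003  0.212] a [-0.     0.     0.004]
[278.19501156 240.54930721]
[257.50586195 172.53389822] [     0      0    560    387 100905] [570.1  -1.  191. ]
[369.55611753  37.97254335] [ 283    0  160   99 8304] [584.3  95.8 191. ]
[320.48722917 114.0918619 ] [  237    47   168   136 11354] [583.1  43.8 191. ]
[119.66884532 384.79901961] [  90  354   59   66 1836] [ 553.7 -214.5  191. ]
```

View pics/w7.png

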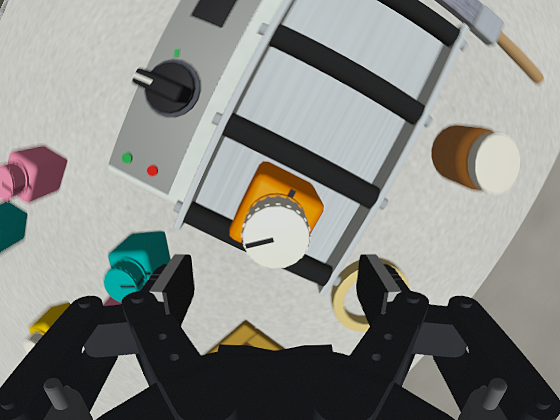

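The orange bottle stands in lane 1, cap at (276,239), mark at (291,193), line pointing left. I'll lower onto the cap and twist clockwise.

step_arm(plan=[{"dx":0,"dy":0.003,"dz":0.1,"ax":0,"ay":0,"az":0,"gripper":0.9},{"dx":0,"dy":0,"dz":0.08,"ax":0,"ay":0,"az":0,"gripper":0.9},{"dx":0,"dy":0,"dz":0.03,"ax":0,"ay":0,"az":0,"gripper":0.9},{"dx":0,"dy":0,"dz":0,"ax":0,"ay":0,"az":0,"gripper":0},{"dx":0,"dy":0,"dz":0,"ax":0,"ay":0,"az":0,"gripper":0},{"dx":0,"dy":0,"dz":0,"ax":0,"ay":0,"az":0,"gripper":0},{"dx":0,"dy":0,"dz":0,"ax":0,"ay":0,"az":0,"gripper":0},{"dx":0,"dy":0,"dz":0,"ax":0,"ay":0,"az":0,"gripper":0}])

```text
clock: 22.7
eef_pos: [600.1, -29.0, 148.8]
tool_rot: [3.14, 0.001, 2.096]
force: [-2.8, -0.0, 5.9]
width: 38.0
gripper_force: 60.2
```

step_arm(plan=[{"dx":0,"dy":0,"dz":0,"ax":0,"ay":0,"az":0.1,"gripper":0},{"dx":0,"dy":0,"dz":0,"ax":0,"ay":0,"az":0.1,"gripper":0},{"dx":0,"dy":0,"dz":0,"ax":0,"ay":0,"az":0.1,"gripper":0},{"dx":0,"dy":0,"dz":0,"ax":0,"ay":0,"az":0.1,"gripper":0},{"dx":0,"dy":0,"dz":0,"ax":0,"ay":0,"az":0.1,"gripper":0},{"dx":0,"dy":0,"dz":0,"ax":0,"ay":0,"az":0.1,"gripper":0},{"dx":0,"dy":0,"dz":0,"ax":0,"ay":0,"az":0.1,"gripper":0},{"dx":0,"dy":0,"dz":0,"ax":0,"ay":0,"az":0.1,"gripper":0},{"dx":0,"dy":0,"dz":0,"ax":0,"ay":0,"az":0.1,"gripper":0},{"dx":0,"dy":0,"dz":0,"ax":0,"ay":0,"az":0.1,"gripper":0},{"dx":0,"dy":0,"dz":0,"ax":0,"ay":0,"az":0.1,"gripper":0},{"dx":0,"dy":0,"dz":0,"ax":0,"ay":0,"az":0.1,"gripper":0},{"dx":0,"dy":0,"dz":0,"ax":0,"ay":0,"az":0.1,"gripper":0},{"dx":0,"dy":0,"dz":0,"ax":0,"ay":0,"az":0.1,"gripper":0}])

```text
clock: 24.45
eef_pos: [601.6, -29.0, 148.9]
tool_rot: [-3.141, -0.005, -0.108]
force: [1.2, 0.1, 3.7]
width: 38.3
gripper_force: 60.0
```

Run:
```python
from cap import *
goto(599.8,-29.6,147,-20);s=ctrl.read_state();print(s['torque'],s['gripper_force'])
```

```text
t 24.45 pos [601.6 -29.  148.9] yaw -6.2 tilt [-3.141 -0.005] w 38.3 F [1.2 0.1 3.7] q7 -1.65
  d [-0.006  0.003  0.006] a [-0.    -0.003  0.154]
[-0.29348686 -0.23523947  0.07022049] 59.96053218841553
```

step_arm(plan=[{"dx":0,"dy":0,"dz":0,"ax":0,"ay":0,"az":0.05,"gripper":0},{"dx":0,"dy":0,"dz":0,"ax":0,"ay":0,"az":0.05,"gripper":0},{"dx":0,"dy":0,"dz":0,"ax":0,"ay":0,"az":0.04,"gripper":0},{"dx":0,"dy":0,"dz":0,"ax":0,"ay":0,"az":0,"gripper":0}])

```text
clock: 24.95
eef_pos: [601.4, -28.8, 148.8]
tool_rot: [-3.141, -0.004, -0.322]
force: [1.9, 0.5, 4.6]
width: 38.3
gripper_force: 60.1
```

Run:
```python
from cap import *
goto(599.8,-29.6,147,-20);s=ctrl.read_state();print(s['torque'],s['gripper_force'])
```

```text
t 24.95 pos [601.4 -28.8 148.8] yaw -18.5 tilt [-3.141 -0.004] w 38.3 F [1.9 0.5 4.6] q7 -1.81
  d [-0.004  0.004  0.006] a [-0.001 -0.002  0.017]
[-0.22802896 -0.16384637 -0.03070511] 60.11942267417908
```

step_arm(plan=[{"dx":0,"dy":0,"dz":0,"ax":0,"ay":0,"az":0.04,"gripper":0},{"dx":0,"dy":0,"dz":0,"ax":0,"ay":0,"az":0.04,"gripper":0},{"dx":0,"dy":0,"dz":0,"ax":0,"ay":0,"az":0,"gripper":0}])

```text
clock: 25.32
eef_pos: [601.8, -28.8, 148.8]
tool_rot: [-3.14, -0.005, -0.443]
force: [1.4, 0.0, 5.3]
width: 38.4
gripper_force: 60.1
```

Run:
```python
from cap import *
goto(599.8,-29.6,147,-30);s=ctrl.read_state();print(s['torque'],s['gripper_force'])
```

```text
t 25.32 pos [601.8 -28.8 148.8] yaw -25.4 tilt [-3.14  -0.005] w 38.4 F [1.4 0.  5.3] q7 -1.91
  d [-0.005  0.005  0.006] a [-0.001 -0.003  0.051]
[-0.3869961  -0.49913323  1.02265918] 60.06369888782501
```

The torque jumped to 1.0 Nm, so the cap is against its stop. I'll release and go for yellow.

step_arm(plan=[{"dx":0,"dy":0,"dz":0,"ax":0,"ay":0,"az":0,"gripper":0.8},{"dx":0,"dy":0,"dz":0,"ax":0,"ay":0,"az":0,"gripper":1},{"dx":0,"dy":0,"dz":0,"ax":0,"ay":0,"az":0,"gripper":1},{"dx":0,"dy":0,"dz":-0.1,"ax":0,"ay":0,"az":0,"gripper":1},{"dx":0,"dy":0,"dz":-0.15,"ax":0,"ay":0,"az":0,"gripper":1},{"dx":-0.007,"dy":0.167,"dz":0,"ax":0,"ay":0,"az":0,"gripper":1},{"dx":-0.007,"dy":0.167,"dz":0,"ax":0,"ay":0,"az":0,"gripper":1},{"dx":-0.007,"dy":0.167,"dz":0,"ax":0,"ay":0,"az":0,"gripper":1},{"dx":-0.007,"dy":0.167,"dz":0,"ax":0,"ay":0,"az":0,"gripper":1},{"dx":-0.007,"dy":0.167,"dz":0,"ax":0,"ay":0,"az":0,"gripper":1},{"dx":-0.007,"dy":0.167,"dz":0,"ax":0,"ay":0,"az":0,"gripper":1},{"dx":-0.007,"dy":0.167,"dz":0,"ax":0,"ay":0,"az":0,"gripper":1},{"dx":-0.007,"dy":0.167,"dz":0,"ax":0,"ay":0,"az":0,"gripper":1},{"dx":0,"dy":0,"dz":0,"ax":0,"ay":0,"az":0.1,"gripper":1},{"dx":0,"dy":0,"dz":0,"ax":0,"ay":0,"az":0.09,"gripper":1},{"dx":0,"dy":0,"dz":0,"ax":0,"ay":0,"az":0,"gripper":1}])

```text
clock: 27.32
eef_pos: [410.3, -382.6, 222.3]
tool_rot: [3.141, 0.001, -0.746]
force: [-0.1, 0.1, 0.0]
width: 85.4
gripper_force: 0.0
```

```bash
cat >> cap.py <<'E'
def wcloud(d):
    v,u=np.mgrid[:420,:560];x=np.stack([u-d['cx'],v-d['cy']],-1);r=np.hypot(x[...,0],x[...,1])+1e-9;z=d['range_z']
    k=np.dstack([x/r[...,None]*np.tan(r/d['fx'])[...,None]*z[...,None],z])
    return k@d['Tw'][:3,:3].T+d['Tw'][:3,3]
E
python3 - <<'E'
from cap import *
goto(414.2,-384.5,20,-42.8)
d=wrist();P=wcloud(d);z=P[...,2];near=np.hypot(P[...,0]-414,P[...,1]+384)<90
h=cv2.cvtColor(d['color'],cv2.COLOR_RGB2HSV);H,S,V=h[...,0],h[...,1],h[...,2]
m=near&(z>96)&(z<106)&(S<70);v,u=np.nonzero(m)
print('cap',m.sum(),wray(d,(u.mean(),v.mean()),101) if m.sum() else None)
m=near&(S>120)&(H>18)&(H<36)&(z>60)&(z<80);print(m.sum(),rect(P[m]) if m.sum()>5 else None)
t=top();lanecap(t,(600,-29.6))
E
```

```text
t 27.32 pos [ 410.3 -382.6  222.3] yaw -42.8 tilt [3.141e+00 1.000e-03] w 85.4 F [-0.1  0.1  0. ] q7 -1.46
  d [ 0.014 -0.004  0.674] a [0.    0.    0.001]
cap 1553 [ 415.34549963 -385.67160715  101.        ]
991 (array([ 414.4, -385.2]), array([50.9, 51.7]), 48.8)
cap 267 [600.6 -30.1 191. ] 188.93630341255198
```

step_arm(plan=[{"dx":0.017,"dy":-0.004,"dz":0.12,"ax":0,"ay":0,"az":-0.012,"gripper":1},{"dx":0,"dy":0,"dz":0.18,"ax":0,"ay":0,"az":0,"gripper":1},{"dx":0,"dy":0,"dz":0.18,"ax":0,"ay":0,"az":0,"gripper":1},{"dx":0,"dy":0,"dz":0.12,"ax":0,"ay":0,"az":0,"gripper":1},{"dx":0,"dy":0,"dz":0.07,"ax":0,"ay":0,"az":0,"gripper":1},{"dx":0,"dy":0,"dz":0,"ax":0,"ay":0,"az":0,"gripper":1},{"dx":0,"dy":0,"dz":0,"ax":0,"ay":0,"az":0,"gripper":1}])

```text
clock: 28.3
eef_pos: [415.7, -385.8, 22.5]
tool_rot: [-3.141, -0.001, -0.728]
force: [-0.2, -1.0, -0.3]
width: 85.5
gripper_force: 0.0
```

step_arm(plan=[{"dx":0,"dy":0,"dz":0,"ax":0,"ay":0,"az":0,"gripper":0},{"dx":0,"dy":0,"dz":0,"ax":0,"ay":0,"az":0,"gripper":0},{"dx":0,"dy":0,"dz":0,"ax":0,"ay":0,"az":0,"gripper":0},{"dx":0,"dy":0,"dz":0,"ax":0,"ay":0,"az":0,"gripper":0},{"dx":0,"dy":0,"dz":0,"ax":0,"ay":0,"az":0,"gripper":0}])

```text
clock: 28.92
eef_pos: [415.9, -385.8, 22.8]
tool_rot: [-3.141, -0.002, -0.728]
force: [0.8, 0.7, 6.1]
width: 51.3
gripper_force: 63.5
```

step_arm(plan=[{"dx":0,"dy":0,"dz":-0.1,"ax":0,"ay":0,"az":0,"gripper":0},{"dx":0,"dy":0,"dz":-0.2,"ax":0,"ay":0,"az":0,"gripper":0},{"dx":0,"dy":0,"dz":-0.2,"ax":0,"ay":0,"az":0,"gripper":0},{"dx":0,"dy":0,"dz":-0.2,"ax":0,"ay":0,"az":0,"gripper":0},{"dx":0,"dy":0,"dz":0,"ax":0,"ay":0,"az":-0.1,"gripper":0},{"dx":0,"dy":0,"dz":0,"ax":0,"ay":0,"az":-0.1,"gripper":0},{"dx":0,"dy":0,"dz":0,"ax":0,"ay":0,"az":-0.1,"gripper":0},{"dx":0,"dy":0,"dz":0,"ax":0,"ay":0,"az":-0.1,"gripper":0},{"dx":0,"dy":0,"dz":0,"ax":0,"ay":0,"az":-0.098,"gripper":0},{"dx":0,"dy":0,"dz":0,"ax":0,"ay":0,"az":0,"gripper":0}])

```text
clock: 30.18
eef_pos: [414.6, -385.0, 231.4]
tool_rot: [-3.141, 0.0, 0.052]
force: [-0.2, -1.0, -2.7]
width: 51.2
gripper_force: 63.5
```

step_arm(plan=[{"dx":0.067,"dy":-0.168,"dz":0,"ax":0,"ay":0,"az":0,"gripper":0},{"dx":0.067,"dy":-0.168,"dz":0,"ax":0,"ay":0,"az":0,"gripper":0},{"dx":0.067,"dy":-0.168,"dz":0,"ax":0,"ay":0,"az":0,"gripper":0},{"dx":0.067,"dy":-0.168,"dz":0,"ax":0,"ay":0,"az":0,"gripper":0},{"dx":0.067,"dy":-0.168,"dz":0,"ax":0,"ay":0,"az":0,"gripper":0},{"dx":0.067,"dy":-0.168,"dz":0,"ax":0,"ay":0,"az":0,"gripper":0},{"dx":0.067,"dy":-0.168,"dz":0,"ax":0,"ay":0,"az":0,"gripper":0},{"dx":0.067,"dy":-0.168,"dz":0,"ax":0,"ay":0,"az":0,"gripper":0},{"dx":0.067,"dy":-0.168,"dz":0,"ax":0,"ay":0,"az":0,"gripper":0},{"dx":0.067,"dy":-0.168,"dz":0,"ax":0,"ay":0,"az":0,"gripper":0},{"dx":0,"dy":0,"dz":0.1,"ax":0,"ay":0,"az":0,"gripper":0},{"dx":0,"dy":0,"dz":0.1,"ax":0,"ay":0,"az":0,"gripper":0},{"dx":0,"dy":0,"dz":0,"ax":0,"ay":0,"az":0,"gripper":0},{"dx":0,"dy":0,"dz":0,"ax":0,"ay":0,"az":0,"gripper":0}])

```text
clock: 31.92
eef_pos: [589.4, 128.8, 172.6]
tool_rot: [-3.141, -0.001, 0.052]
force: [0.4, -0.4, -2.6]
width: 51.4
gripper_force: 63.9
```

Run:
```python
from cap import *
goto(591.2,128.9,113.3,3.1)
```

```text
t 31.93 pos [589.4 128.8 172.6] yaw 3.0 tilt [-3.141e+00 -1.000e-03] w 51.4 F [ 0.4 -0.4 -2.6] q7 -1.78
  d [ 0.006 -0.     0.198] a [-0.    -0.001 -0.001]
```

step_arm(plan=[{"dx":0.003,"dy":0,"dz":0.07,"ax":0,"ay":0,"az":0,"gripper":0},{"dx":0,"dy":0,"dz":0.07,"ax":0,"ay":0,"az":0,"gripper":0},{"dx":0,"dy":0,"dz":0.04,"ax":0,"ay":0,"az":0,"gripper":0},{"dx":0,"dy":0,"dz":0.018,"ax":0,"ay":0,"az":0,"gripper":0},{"dx":0,"dy":0,"dz":0,"ax":0,"ay":0,"az":0,"gripper":0},{"dx":0,"dy":0,"dz":0,"ax":0,"ay":0,"az":0,"gripper":0}])

```text
clock: 32.67
eef_pos: [590.3, 128.9, 112.9]
tool_rot: [-3.141, -0.002, 0.054]
force: [-0.3, -0.2, -2.2]
width: 51.0
gripper_force: 64.1
```

step_arm(plan=[{"dx":0,"dy":0,"dz":0.008,"ax":0,"ay":0,"az":0,"gripper":0},{"dx":0,"dy":0,"dz":0,"ax":0,"ay":0,"az":0,"gripper":0},{"dx":0,"dy":0,"dz":0,"ax":0,"ay":0,"az":0,"gripper":0.7},{"dx":0,"dy":0,"dz":0,"ax":0,"ay":0,"az":0,"gripper":0.8},{"dx":0,"dy":0,"dz":0,"ax":0,"ay":0,"az":0,"gripper":0.9},{"dx":0,"dy":0,"dz":0,"ax":0,"ay":0,"az":0,"gripper":0.9},{"dx":0,"dy":0,"dz":-0.1,"ax":0,"ay":0,"az":0,"gripper":0.9},{"dx":0,"dy":0,"dz":-0.15,"ax":0,"ay":0,"az":0,"gripper":0.9},{"dx":0,"dy":0,"dz":-0.08,"ax":0,"ay":0,"az":-0.1,"gripper":0.9},{"dx":0,"dy":0,"dz":0,"ax":0,"ay":0,"az":-0.11,"gripper":0.9},{"dx":0,"dy":0,"dz":0,"ax":0,"ay":0,"az":-0.11,"gripper":0.9},{"dx":0,"dy":0,"dz":0,"ax":0,"ay":0,"az":-0.11,"gripper":0.9},{"dx":0,"dy":0,"dz":0,"ax":0,"ay":0,"az":-0.11,"gripper":0.9},{"dx":0,"dy":0,"dz":0,"ax":0,"ay":0,"az":-0.11,"gripper":0.9},{"dx":0,"dy":0,"dz":0,"ax":0,"ay":0,"az":-0.11,"gripper":0.9},{"dx":0,"dy":0,"dz":0,"ax":0,"ay":0,"az":-0.11,"gripper":0.9},{"dx":0,"dy":0,"dz":0,"ax":0,"ay":0,"az":-0.11,"gripper":0.9},{"dx":0,"dy":0,"dz":0,"ax":0,"ay":0,"az":-0.11,"gripper":0.9},{"dx":0,"dy":0,"dz":0,"ax":0,"ay":0,"az":-0.11,"gripper":0.9},{"dx":0,"dy":0,"dz":0,"ax":0,"ay":0,"az":-0.1,"gripper":0.9}])

```text
clock: 35.17
eef_pos: [589.6, 128.6, 208.6]
tool_rot: [-3.141, -0.0, 2.101]
force: [-0.5, 0.1, 0.6]
width: 76.8
gripper_force: 0.0
```

Run:
```python
from cap import *
t=top();lanecap(t,(600,-29.6));lanecap(t,(591,129))
goto(591.2,128.9,147,120)
d=wrist('w8')
```

```text
cap 122 [607.3 -36.9 191. ] 188.76369570305673
none
t 35.23 pos [589.6 128.5 208.5] yaw 120.6 tilt [-3.141 -0.   ] w 77.1 F [-0.8  0.   0.6] q7 -0.08
  d [-0.002  0.005  0.205] a [-0.    -0.     0.007]
```

View pics/w8.png

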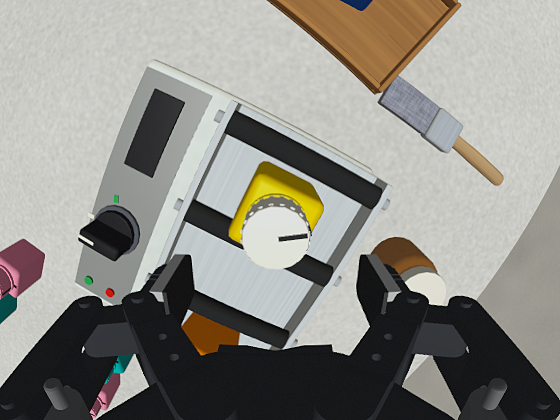

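The yellow bottle stands in lane 3, cap at (277,238), line pointing right, mark hidden on the near side, so about 125–135° to go. Gripping and twisting.

step_arm(plan=[{"dx":0,"dy":0.003,"dz":0.1,"ax":0,"ay":0,"az":0,"gripper":0.9},{"dx":0,"dy":0,"dz":0.08,"ax":0,"ay":0,"az":0,"gripper":0.9},{"dx":0,"dy":0,"dz":0.025,"ax":0,"ay":0,"az":0,"gripper":0.9},{"dx":0,"dy":0,"dz":0,"ax":0,"ay":0,"az":0,"gripper":0},{"dx":0,"dy":0,"dz":0,"ax":0,"ay":0,"az":0,"gripper":0},{"dx":0,"dy":0,"dz":0,"ax":0,"ay":0,"az":0,"gripper":0},{"dx":0,"dy":0,"dz":0,"ax":0,"ay":0,"az":0,"gripper":0},{"dx":0,"dy":0,"dz":0,"ax":0,"ay":0,"az":0,"gripper":0}])

```text
clock: 36.28
eef_pos: [590.8, 129.4, 148.5]
tool_rot: [3.14, 0.001, 2.095]
force: [-1.6, -1.0, 6.0]
width: 38.3
gripper_force: 60.1
```

step_arm(plan=[{"dx":0,"dy":0,"dz":0,"ax":0,"ay":0,"az":0.1,"gripper":0},{"dx":0,"dy":0,"dz":0,"ax":0,"ay":0,"az":0.1,"gripper":0},{"dx":0,"dy":0,"dz":0,"ax":0,"ay":0,"az":0.1,"gripper":0},{"dx":0,"dy":0,"dz":0,"ax":0,"ay":0,"az":0.1,"gripper":0},{"dx":0,"dy":0,"dz":0,"ax":0,"ay":0,"az":0.1,"gripper":0},{"dx":0,"dy":0,"dz":0,"ax":0,"ay":0,"az":0.1,"gripper":0},{"dx":0,"dy":0,"dz":0,"ax":0,"ay":0,"az":0.1,"gripper":0},{"dx":0,"dy":0,"dz":0,"ax":0,"ay":0,"az":0.1,"gripper":0},{"dx":0,"dy":0,"dz":0,"ax":0,"ay":0,"az":0.1,"gripper":0},{"dx":0,"dy":0,"dz":0,"ax":0,"ay":0,"az":0.1,"gripper":0},{"dx":0,"dy":0,"dz":0,"ax":0,"ay":0,"az":0.1,"gripper":0},{"dx":0,"dy":0,"dz":0,"ax":0,"ay":0,"az":0.1,"gripper":0},{"dx":0,"dy":0,"dz":0,"ax":0,"ay":0,"az":0.1,"gripper":0},{"dx":0,"dy":0,"dz":0,"ax":0,"ay":0,"az":0,"gripper":0}])

```text
clock: 38.02
eef_pos: [591.9, 130.1, 148.5]
tool_rot: [-3.141, -0.004, 0.056]
force: [1.1, 1.9, 6.4]
width: 38.4
gripper_force: 60.2
```

Run:
```python
from cap import *
goto(591.2,128.9,147,-20);s=ctrl.read_state();print(s['torque'],s['gripper_force'])
```

```text
t 38.02 pos [591.9 130.1 148.5] yaw 3.2 tilt [-3.141 -0.004] w 38.4 F [1.1 1.9 6.4] q7 -1.74
  d [-0.002  0.004  0.005] a [-0.001 -0.002  0.258]
[ 0.04031255 -0.19091084 -0.01819196] 60.21151542663574
```

step_arm(plan=[{"dx":0,"dy":0,"dz":0,"ax":0,"ay":0,"az":0.05,"gripper":0},{"dx":0,"dy":0,"dz":0,"ax":0,"ay":0,"az":0.05,"gripper":0},{"dx":0,"dy":0,"dz":0,"ax":0,"ay":0,"az":0,"gripper":0}])

```text
clock: 38.4
eef_pos: [591.8, 130.0, 148.5]
tool_rot: [-3.14, -0.003, -0.1]
force: [0.1, 0.5, 6.3]
width: 38.5
gripper_force: 60.3
```

Run:
```python
from cap import *
goto(591.2,128.9,147,-20);s=ctrl.read_state();print(s['torque'],s['gripper_force'])
```

```text
t 38.4 pos [591.8 130.  148.5] yaw -5.7 tilt [-3.14e+00 -3.00e-03] w 38.5 F [0.1 0.5 6.3] q7 -1.87
  d [-0.002  0.004  0.005] a [-0.001 -0.002  0.158]
[ 0.05980866 -0.12347168 -0.03256225] 60.299643874168396
```

step_arm(plan=[{"dx":0,"dy":0,"dz":0,"ax":0,"ay":0,"az":0.04,"gripper":0},{"dx":0,"dy":0,"dz":0,"ax":0,"ay":0,"az":0.04,"gripper":0},{"dx":0,"dy":0,"dz":0,"ax":0,"ay":0,"az":0,"gripper":0}])

```text
clock: 38.78
eef_pos: [591.8, 129.9, 148.5]
tool_rot: [-3.14, -0.003, -0.226]
force: [0.5, 0.6, 6.5]
width: 38.2
gripper_force: 60.3
```

Run:
```python
from cap import *
goto(591.2,128.9,147,-20);s=ctrl.read_state();print(s['torque'],s['gripper_force'])
```

```text
t 38.77 pos [591.8 129.9 148.5] yaw -12.9 tilt [-3.14e+00 -3.00e-03] w 38.2 F [0.5 0.6 6.5] q7 -1.96
  d [-0.001  0.004  0.005] a [-0.001 -0.002  0.078]
[ 0.02635226 -0.12672156 -0.05492115] 60.331884026527405
```

step_arm(plan=[{"dx":0,"dy":0,"dz":0,"ax":0,"ay":0,"az":0.04,"gripper":0},{"dx":0,"dy":0,"dz":0,"ax":0,"ay":0,"az":0.04,"gripper":0},{"dx":0,"dy":0,"dz":0,"ax":0,"ay":0,"az":0,"gripper":0}])

```text
clock: 39.15
eef_pos: [593.1, 130.5, 148.6]
tool_rot: [-3.139, -0.005, -0.347]
force: [5.8, 2.6, 4.9]
width: 38.6
gripper_force: 60.2
```

Run:
```python
from cap import *
goto(591.2,128.9,147,-30);s=ctrl.read_state();print(s['torque'],s['gripper_force'])
```

```text
t 39.15 pos [593.1 130.5 148.6] yaw -19.9 tilt [-3.139 -0.005] w 38.6 F [5.8 2.6 4.9] q7 -2.06
  d [-0.004  0.007  0.005] a [-0.002 -0.003  0.112]
[ 0.22963999 -1.00381184  1.3307504 ] 60.20194172859192
```

The torque is 1.3 Nm, so yellow is at its stop. I'll release and back off to look at both caps and the knob.

step_arm(plan=[{"dx":0,"dy":0,"dz":0,"ax":0,"ay":0,"az":0,"gripper":0.8},{"dx":0,"dy":0,"dz":0,"ax":0,"ay":0,"az":0,"gripper":1},{"dx":0,"dy":0,"dz":0,"ax":0,"ay":0,"az":0,"gripper":1},{"dx":0,"dy":0,"dz":-0.1,"ax":0,"ay":0,"az":0,"gripper":1},{"dx":0,"dy":0,"dz":-0.2,"ax":0,"ay":0,"az":0,"gripper":1},{"dx":-0.087,"dy":0.13,"dz":0,"ax":0,"ay":0,"az":0,"gripper":0.6},{"dx":-0.087,"dy":0.13,"dz":0,"ax":0,"ay":0,"az":0,"gripper":0.6},{"dx":-0.087,"dy":0.13,"dz":0,"ax":0,"ay":0,"az":0,"gripper":0.6},{"dx":0,"dy":0,"dz":0,"ax":0,"ay":0,"az":-0.09,"gripper":0.6},{"dx":0,"dy":0,"dz":0,"ax":0,"ay":0,"az":-0.09,"gripper":0.6},{"dx":0,"dy":0,"dz":0,"ax":0,"ay":0,"az":-0.08,"gripper":0.6},{"dx":0,"dy":0,"dz":0,"ax":0,"ay":0,"az":0,"gripper":0.6},{"dx":0,"dy":0,"dz":0,"ax":0,"ay":0,"az":0,"gripper":0.6}])

```text
clock: 40.78
eef_pos: [476.1, 46.5, 237.2]
tool_rot: [3.142, 0.0, 0.051]
force: [-0.5, 0.1, -0.3]
width: 51.4
gripper_force: 0.0
```

Run:
```python
from cap import *
goto(465.9,7.5,71,3.1)
d=wrist();a=d['color'][0:260,130:430,::-1];cv2.imwrite('pics/w9.png',cv2.resize(a,(690,598),interpolation=cv2.INTER_CUBIC))
```

```text
t 40.77 pos [476.1  46.5 237.2] yaw 2.9 tilt [3.142 0.   ] w 51.4 F [-0.5  0.1 -0.3] q7 -1.63
  d [-0.041  0.128  0.554] a [ 0.     0.    -0.002]
```

View pics/w9.png

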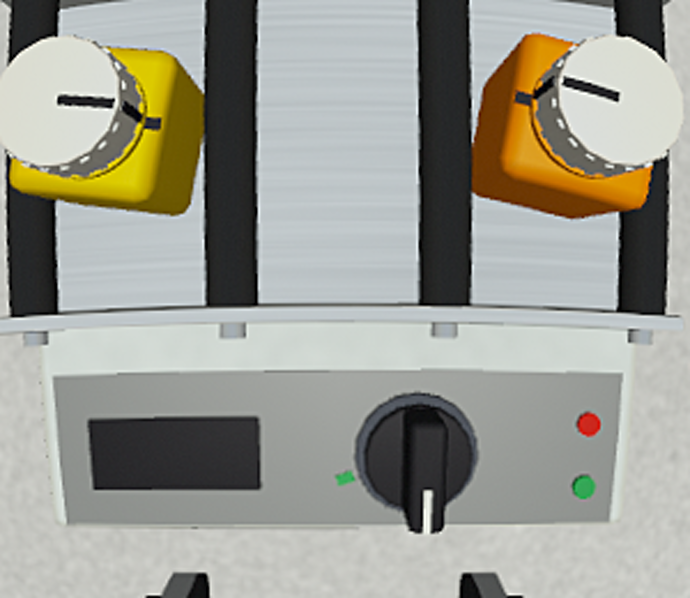

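Both cap lines meet their marks: yellow at (130,113), orange at (545,90). Both bottles stand upright, and the knob at (425,460) is still at OFF. Now back to RUN.

step_arm(plan=[{"dx":-0.04,"dy":0.128,"dz":0,"ax":0,"ay":0,"az":0,"gripper":0.6},{"dx":0,"dy":0,"dz":0,"ax":0,"ay":0,"az":0,"gripper":0.6},{"dx":0,"dy":0,"dz":0.13,"ax":0,"ay":0,"az":0,"gripper":0.6},{"dx":0,"dy":0,"dz":0.14,"ax":0,"ay":0,"az":0,"gripper":0.6},{"dx":0,"dy":0,"dz":0.14,"ax":0,"ay":0,"az":0,"gripper":0.6},{"dx":0,"dy":0,"dz":0.09,"ax":0,"ay":0,"az":0,"gripper":0.6},{"dx":0,"dy":0,"dz":0.05,"ax":0,"ay":0,"az":0,"gripper":0.6},{"dx":0,"dy":0,"dz":0,"ax":0,"ay":0,"az":0,"gripper":0},{"dx":0,"dy":0,"dz":0,"ax":0,"ay":0,"az":0,"gripper":0},{"dx":0,"dy":0,"dz":0,"ax":0,"ay":0,"az":0,"gripper":0},{"dx":0,"dy":0,"dz":0,"ax":0,"ay":0,"az":0,"gripper":0}])

```text
clock: 42.2
eef_pos: [466.9, 8.9, 73.0]
tool_rot: [-3.14, -0.001, 0.055]
force: [-0.0, 4.6, 2.1]
width: 13.6
gripper_force: 59.6
```

step_arm(plan=[{"dx":0,"dy":0,"dz":0,"ax":0,"ay":0,"az":0.1,"gripper":0},{"dx":0,"dy":0,"dz":0,"ax":0,"ay":0,"az":0.1,"gripper":0},{"dx":0,"dy":0,"dz":0,"ax":0,"ay":0,"az":0.1,"gripper":0},{"dx":0,"dy":0,"dz":0,"ax":0,"ay":0,"az":0.1,"gripper":0},{"dx":0,"dy":0,"dz":0,"ax":0,"ay":0,"az":0.1,"gripper":0},{"dx":0,"dy":0,"dz":0,"ax":0,"ay":0,"az":0.1,"gripper":0},{"dx":0,"dy":0,"dz":0,"ax":0,"ay":0,"az":0.1,"gripper":0},{"dx":0,"dy":0,"dz":0,"ax":0,"ay":0,"az":0.07,"gripper":0},{"dx":0,"dy":0,"dz":0,"ax":0,"ay":0,"az":0,"gripper":0},{"dx":0,"dy":0,"dz":0,"ax":0,"ay":0,"az":0,"gripper":0}])

```text
clock: 43.45
eef_pos: [466.4, 8.5, 73.0]
tool_rot: [-3.141, 0.001, -1.155]
force: [-0.2, 4.2, 6.5]
width: 14.2
gripper_force: 60.3
```

step_arm(plan=[{"dx":0,"dy":0,"dz":0,"ax":0,"ay":0,"az":0,"gripper":0.6},{"dx":0,"dy":0,"dz":0,"ax":0,"ay":0,"az":0,"gripper":0.6},{"dx":0,"dy":0,"dz":0,"ax":0,"ay":0,"az":0,"gripper":0.6},{"dx":0,"dy":0,"dz":0,"ax":0,"ay":0,"az":0,"gripper":0.6},{"dx":0,"dy":0,"dz":-0.15,"ax":0,"ay":0,"az":0,"gripper":0.6},{"dx":0,"dy":0,"dz":-0.2,"ax":0,"ay":0,"az":0,"gripper":0.6},{"dx":0,"dy":0,"dz":-0.2,"ax":0,"ay":0,"az":0,"gripper":0.6},{"dx":0,"dy":0,"dz":0,"ax":0,"ay":0,"az":0,"gripper":0.6}])

```text
clock: 44.45
eef_pos: [469.4, 7.4, 241.3]
tool_rot: [-3.133, -0.003, -1.156]
force: [0.1, 0.3, -0.1]
width: 51.2
gripper_force: 0.0
```

Run:
```python
from cap import *
goto()
d=wrist('w10');t=ctrl.get_image('top')
a=cv2.resize(d['color'][:,:,::-1],(400,300));b=cv2.resize(t['color'][:,:,::-1],(400,300));cv2.imwrite('pics/w10.png',np.vstack([a,b]))
```

```text
t 44.45 pos [469.4   7.4 241.3] yaw -66.2 tilt [-3.133e+00 -3.000e-03] w 51.2 F [ 0.1  0.3 -0.1] q7 -2.46
  d [0. 0. 0.] a [0. 0. 0.]
```

View pics/w10.png

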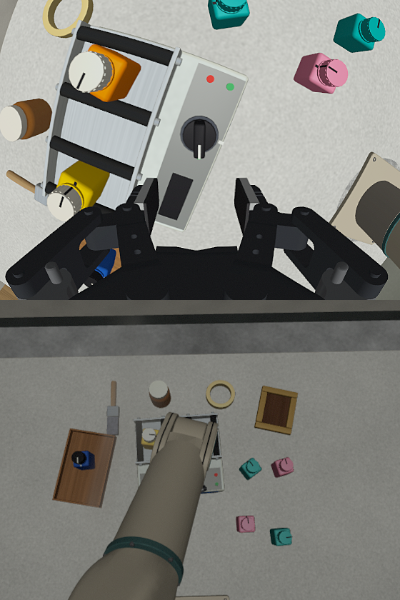

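The wrist view shows the knob pointer along the bar to the RUN mark at (199,150), with orange and yellow on the shaker. The top view shows blue standing in the tray at (83,459) and the other things undisturbed. Handing in.

```bash
python3 -c "
from cell import ctrl
print(ctrl.finish_job())"
```

```text
the job is handed in; nothing more can be done
None
```

I handed the job in after about 44 s of robot time: the knob went to OFF, blue stands in the tray, orange and yellow stand in lanes 1 and 3 with their caps tight, and the knob is back at RUN; no verdict was returned.

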